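# Check the charge of a cooler unit at its leaning service port

### The arm

A 6-joint arm with a two-finger parallel gripper is mounted at the origin on a cart in front of the work surface, level with it; the furniture and walls round the work are solid. World frame = base frame: x ahead of the robot, y to its left, z up, the work surface at z = 0. Lengths are in m, angles in rad, forces in N, time in s.
With the tool pointing down it reaches from about 0.25 to 0.775 m from the base axis. Payload 4 kg.
Tool frame: the origin (TCP) lies at the very end of the fingers, on their centre line; the grasp point (between the pads) lies 19 mm behind it; z points along the fingers, y is the line along which they close (so a half turn about z gives the same grasp; the last joint's range is limited). The gripper opens to 94 mm and grips with 3 to 60 N. Pads are 16 mm wide; open, the fingers measure 119 mm over their backs; the gripper's body (75 mm by 177 mm) begins 78 mm behind the grasp point.
Start: joints at [0.999, 0.087, 1.371, -0, 1.684, -0.103], TCP at [0.249, 0.491, 0.206] pointing down, gripper open.
Joint ranges: [-3.1, 3.1], [-0.76, 2.03], [0.27, 2.55], [-1.08, 4.22], [0.17, 2.65], [-2.57, 2.57]. Speed limits (rad/s): [2.79, 2.79, 3.14, 3.14, 3.14, 3.14].

### API

Orientations are given as [roll, pitch, yaw] about the fixed x, y, z axes, in that order (R = Rz(yaw) Ry(pitch) Rx(roll)).
In Python, from bench import robot, vision gives the robot as it stands.
- The arm moves only by the shell command python3 -m crank 'ROWS'. ROWS is JSON, a list of rows, each a list of 3 entries, a list of its own where there are three numbers: the closure, from 0 (fully open) to 1 (shut), then the shift along the tool's x, y, z in m, then the turn, a rotation vector about the tool's x, y, z in degrees. A call has 1 to 8 rows; each row shifts and turns the commanded pose from where the row before left it, along the tool's axes as they then stand; what a row does not reach is not made up. A row lasts 1/10 s, in which the tool goes at most 50 mm and 8.59 degrees, less where a joint would pass 70% of its speed; a pose out of reach is approached as far as the arm can. A call with a gripper value outside its range is refused whole. The fingers move at their own pace and stop on an object; the grip force is fixed at half the most. Time passes only in rows, so rows that do not move let the fingers close. It gives the time, the measured TCP pose, the force, the opening and the grip force at its end, in the units of the state.
- robot.get_obs(): the state, without advancing time (a new reading comes with each control period).
- vision.snapshot(name): name is "scene" or "side" or "wrist"; returns a dict with "color" (480x640x3 uint8, red, green, blue), "z_map" (480x640 float32, m along the optical axis (not along the pixel's ray), 0 where there is no reading), "fx", "fy", "cx", "cy" (pixels), "R" (3x3) and "t" (3): a world point X has camera coordinates R X + t. Camera axes: x right, y down, z forward; pixel columns grow to the right and rows downward; lengths in m; the calibration is good to about 2 mm. A picture is of the moment at which its call begins.
- robot.close_job(): hands the job in; it is judged then, once.
The state is a dict: "time": time; "joint_positions": joint angles; "qvel": joint speeds; "joint_torque": joint torques, N m; "tool_pos": TCP position; "ee_rot": TCP orientation; "wrist_force": force on the tool from outside, world axes, zero at the start; "wrist_torque": the same for the moment, N m; "width": finger opening in m; "finger_force": force on a finger pad.
Only numpy, scipy, OpenCV 4.12 (cv2) and the standard library are available. Lean on these libraries where they do the work, as an engineer would, in place of code of your own. Each camera call takes 0.05 s, during which the arm holds its last target. There are 200 camera calls.

### The job

The service port of the small cooler unit is to be checked: take the blue dust cap off the leaning port and leave it lying in the clear parts tray. Then take the charge gauge out of the tube rack, push its coupler squarely onto the port until it snaps on, and keep it pressed fully home against the valve spring so that the needle reads; finish while still gripping it and pressing it home. Leave the tubes standing in the rack and the other things on the bench where they are.

Things in the scene. Friction and masses are not known exactly. Their poses are not given: they have to be found in the camera images.
- cooler_unit: condensing unit of a transport freezer, fixed, on a steel base plate 190 x 190 mm: black compressor (118 mm tall) back left, finned condenser (110 mm) back right, low copper drier along the right edge, brass valve block with the port at the middle of its front. Origin at the underside's centre; x points to its back (away from the robot at yaw 0; turned by up to 0.25 rad), z up
- port: steel port, fixed on the unit, leaning 30 degrees to the unit's front left. Origin: middle of the upper face of its 25 mm hex flange, 76 mm above the bench; z along its axis outwards, y level, -x on the side it leans to. A nipple 22 mm long, 16 mm across, with a groove 12 mm across (5 to 14 mm above the flange), chamfered tip 10 mm across; a fixed 6 mm brass stem stands 2 mm further out
- dust_cap: blue ribbed plastic cap, 25 mm across and 36 mm tall, 18 g, slipped loosely over the port, its open end on the hex flange (25 mm deep inside, under 1 mm play); it comes off with a straight pull of 30 mm along the port's axis. Origin in the middle of its open lower end, z along its axis towards its closed end
- plunger (a joint): how far the sprung valve plunger inside the coupler is pushed in by the port's stem, m: 0 free, 0.005 when the coupler is fully home (mouth on the hex flange). Its spring pushes back with 3 N at first touch and 10 N fully home; a snapped-on coupler that is not pressed is pushed back out until its balls hang in the groove, plunger at about 0.002
- needle (a joint): needle of the gauge, rad: 0 at rest (lower left), growing clockwise to about 4 (green band) when the plunger is pushed fully home
- gauge: charge gauge, 260 g, upright in an end hole of the rack, hanging by its blue collar. Origin: middle of the coupler's mouth; z up its axis. Steel sleeve 28 mm across up to 40 mm above the mouth, collar 40 mm across (40 to 46), aluminium grip block 26 x 26 mm (46 to 90, sides along x and y), dial 43 mm across centred 50 mm to the -x side (52 to 74), brass stub to 35 mm on the +x side
- gauge_grip (a point): middle of the gauge's grip block, on its axis, 70 mm above the mouth: grip here across the block's two y faces, from above (fingertips stay clear of the collar and rack)
- coupler_balls (a point): point on the coupler's axis 9 mm above the mouth, level with its four sprung locking balls. The bore is 17 mm across, 19 mm deep to the plunger. The balls ride over the port's tip (push of about 8 N) and snap into the groove about 5 mm before the mouth meets the hex flange. Any turn about the axis fits; with the dial within 80 degrees of the port's -x side it clears everything
- rack: green-blue two-tier tube rack, 76 x 190 x 58 mm, fixed to the bench. Origin at the underside's centre, y along its length, z up. The gauge hangs in the front (-x) hole at the rack's -y end, its dial standing out over the rack's front; its mouth is 18 mm above the bench; tubes up to 112 mm tall stand at the rack's other end
- parts_tray: clear shallow tray, 118 x 166 mm inside (x by y), walls 20 mm tall and 2 mm thick, floor 2 mm, loose. Origin at the underside's centre, z up
- tube_blue: 50 ml tube with a blue cap, 34 x 34 x 112 mm, standing loose in the rack, the nearest of the tubes to the gauge (about 97 mm away); origin at its foot, z up
- timer: white kitchen-type timer, 66 x 66 x 19 mm, lying at the front of the bench; origin at the underside's centre
- hex_key: small L-shaped key, 31 x 83 x 6 mm, lying at the front of the bench

How it is judged:
By the outcome, as a careful person would: the job done as asked, in the order asked, and still so for the second after the job is handed in, while the arm keeps its last pose, push and grip.
It also fails if it takes over 56 s, if anything falls off the work surface, if the arm or the gripper's body presses on something with over 40 N, if the wrist force passes 120 N, or if a joint passes its speed limit or range.

## Working session

There is one attempt and no reset: what is moved stays moved. The work goes in short steps, Python scripts to look and compute and a shell command to move; the robot and the scene stay as the last step left them, time stands still between calls to the robot, and variables do not carry over. Pictures are saved under pics/ and viewed, at most 12 in all, crops included, and the job is handed in when it is done.

```bash
ls; mkdir -p pics
python3 - <<'E'
from bench import robot, vision
import cv2, numpy as np, pickle
print(robot.get_obs())
S={}
for n in ("scene","side"):
    s=vision.snapshot(n); S[n]=s
    print(n,s['fx'],s['cx'],s['cy'],(-s['R'].T@s['t']).round(3),s['R'][2].round(2))
    cv2.imwrite(f"pics/{n}0.png",s['color'][:,:,::-1])
pickle.dump(S,open('s0.pkl','wb'))
E
```

```text
pics
{'time': 0.0, 'joint_positions': array([ 9.98909902e-01,  8.79701607e-02,  1.37228521e+00, -1.62582794e-05,
        1.68360442e+00, -1.03114881e-01]), 'qvel': array([-0.00184312,  0.00041291,  0.00125467, -0.00124636, -0.00122723,
        0.0006612 ]), 'joint_torque': array([-9.79897304e-04, -3.40186644e+01, -3.02425110e+01,  7.15620769e-02,
        3.30560503e-02, -1.63175068e-04]), 'tool_pos': array([0.24819319, 0.49018099, 0.20428021]), 'ee_rot': array([-3.13933589e+00, -2.17288685e-04,  2.67281905e+00]), 'wrist_force': array([0.64367658, 0.94530656, 0.226801  ]), 'wrist_torque': array([-0.00832111,  0.03132305, -0.01506025]), 'finger_force': 0.0, 'width': 0.09373592696352855}
scene 521.6092486848455 320.52709080134434 243.65095740884135 [-0.562 -0.426  0.771] [ 0.77  0.39 -0.5 ]
side 486.42650758868507 313.1909821136983 237.2770356586425 [-0.027 -0.623  0.694] [ 0.47  0.69 -0.55]
```

View pics/scene0.png

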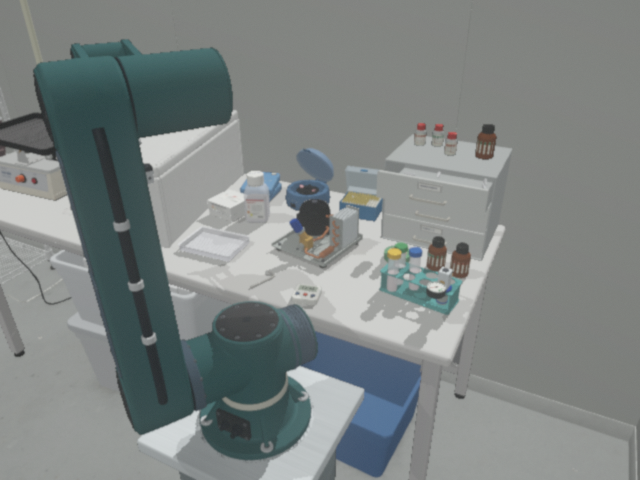

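View pics/side0.png

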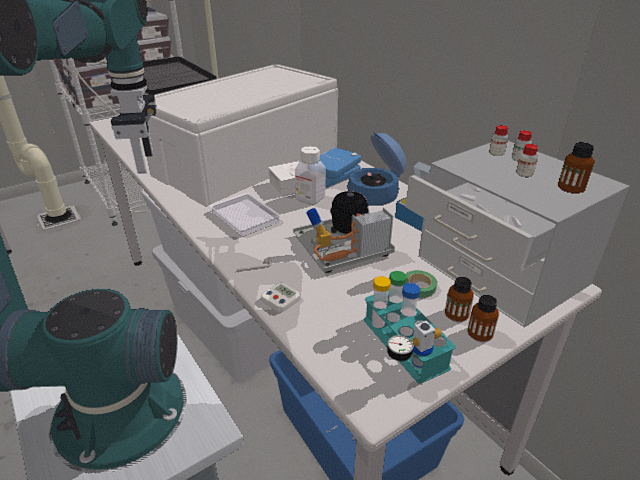

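The scene shows the tray around (215,245), the unit around (318,240) with the blue cap at (296,225), and the rack at (420,290). In the side view the cap is at (315,217), the gauge block at (425,335) and its dial at (400,347). Next I measure with the point clouds.

```bash
cat > h.py <<'E'
import numpy as np, cv2, pickle
def cloud(s):
    z=s['z_map']; v,u=np.mgrid[:480,:640]
    P=np.stack([(u-s['cx'])/s['fx']*z,(v-s['cy'])/s['fy']*z,z],-1)
    W=(P-s['t'])@s['R']; W[z==0]=np.nan
    return W
def proj(s,X):
    c=np.atleast_2d(X)@s['R'].T+s['t']; return np.c_[c[:,0]/c[:,2]*s['fx']+s['cx'],c[:,1]/c[:,2]*s['fy']+s['cy']]
def hsv(s): return cv2.cvtColor(s['color'],cv2.COLOR_RGB2HSV)
E
python3 - <<'E'
from h import *
S=pickle.load(open('s0.pkl','rb'))
for n,box in (("scene",(285,215,310,235)),("side",(300,200,330,232))):
    s=S[n]; W=cloud(s); H=hsv(s)
    u0,v0,u1,v1=box
    m=np.zeros((480,640),bool); m[v0:v1,u0:u1]=1
    m&=(H[...,0]>105)&(H[...,0]<130)&(H[...,1]>150)
    p=W[m]; p=p[~np.isnan(p[:,0])]; c=np.median(p,0)
    q=p[np.linalg.norm(p-c,axis=1)<.04]; w,V=np.linalg.eigh(np.cov(q.T))
    print(n,'cap',len(q),q.mean(0).round(4),V[:,2].round(3),np.sqrt(w).round(4),q.min(0).round(3),q.max(0).round(3))
    b=W[250:300,300:330] if 0 else None
for n,pts in (("side",dict(plate=[(295,243),(325,270),(397,246)],tray=[(208,212),(240,236),(280,214),(247,195)],rack=[(366,309),(417,376),(451,350)],block=[(425,325)],dial=[(400,346)],tubeblue=[(411,290)],bench=[(300,340)],timer=[(278,295)])),
 ("scene",dict(plate=[(273,243),(321,265),(362,238)],tray=[(177,246),(216,263),(250,240),(211,230)],rack=[(381,290),(446,307),(459,281)],block=[(447,288)],dial=[(436,289)],tubeblue=[(416,252)]))):
    W=cloud(S[n])
    for k,l in pts.items():
        print(n,k,[np.nanmedian(W[v-1:v+2,u-1:u+2].reshape(-1,3),0).round(3).tolist() for u,v in l])
s=S['side']; a=s['color'][:,:,::-1]
cv2.imwrite('pics/side_crop.png',np.hstack([cv2.resize(a[180:280,280:400],(400*120//100,400),interpolation=cv2.INTER_CUBIC)[:, :400],cv2.resize(a[265:385,355:475],(400,400),interpolation=cv2.INTER_CUBIC)]))
E
```

```text
return _methods._mean(a, axis=axis, dtype=dtype,
  ret = um.true_divide(
  avg = a.mean(axis, **keepdims_kw)
<stdin>:9: RuntimeWarning: Degrees of freedom <= 0 for slice
  c *= np.true_divide(1, fact)
  c *= np.true_divide(1, fact)
Traceback (most recent call last):
numpy.linalg.LinAlgError: Eigenvalues did not converge
```

```bash
cat > m1.py <<'E'
from h import *
import warnings; warnings.simplefilter('ignore')
S=pickle.load(open('s0.pkl','rb'))
for n,box,c in (("scene",(285,215,310,235),(296,225)),("side",(300,200,330,232),(315,217))):
    s=S[n]; W=cloud(s); H=hsv(s)
    u0,v0,u1,v1=box
    print(n,'zero frac',(s['z_map']==0).mean(),H[c[1]-1:c[1]+2,c[0]].tolist(),s['z_map'][c[1]-1:c[1]+2,c[0]])
    m=np.zeros((480,640),bool); m[v0:v1,u0:u1]=1
    m&=(H[...,0]>105)&(H[...,0]<135)&(H[...,1]>120)
    print(m.sum())
    p=W[m]; p=p[~np.isnan(p[:,0])]; c=np.median(p,0)
    q=p[np.linalg.norm(p-c,axis=1)<.04]
    if len(q)<5: continue
    w,V=np.linalg.eigh(np.cov(q.T))
    print(n,'cap',len(q),q.mean(0).round(4),V[:,2].round(3),np.sqrt(w).round(4),q.min(0).round(3),q.max(0).round(3))
for n,pts in (("side",dict(plate=[(295,243),(325,270),(397,246)],tray=[(208,212),(240,236),(280,214),(247,195)],rack=[(366,309),(417,376),(451,350)],block=[(425,325)],dial=[(400,346)],tubeblue=[(411,290)],bench=[(300,340)],timer=[(278,295)])),
 ("scene",dict(plate=[(273,243),(321,265),(362,238)],tray=[(177,246),(216,263),(250,240),(211,230)],rack=[(381,290),(446,307),(459,281)],block=[(447,288)],dial=[(436,289)],tubeblue=[(416,252)]))):
    W=cloud(S[n])
    for k,l in pts.items():
        print(n,k,[np.nanmedian(W[v-1:v+2,u-1:u+2].reshape(-1,3),0).round(3).tolist() for u,v in l])
s=S['side']; a=s['color'][:,:,::-1]
cv2.imwrite('pics/side_crop.png',np.hstack([cv2.resize(a[185:285,290:390],(400,400),interpolation=cv2.INTER_CUBIC),cv2.resize(a[285:385,365:465],(400,400),interpolation=cv2.INTER_CUBIC)]))
E
python3 m1.py
```

```text
scene zero frac 0.003860677083333333 [[113, 113, 117], [112, 112, 118], [113, 112, 118]] [1.4310955 1.433552  1.4353716]
17
scene cap 17 [0.5383 0.2125 0.1065] [-0.643  0.499  0.581] [0.0031 0.0041 0.0093] [0.527 0.199 0.088] [0.55  0.22  0.112]
side zero frac 0.003818359375 [[107, 236, 107], [109, 234, 96], [112, 201, 99]] [1.1677296 1.1628723 1.1682998]
149
side cap 148 [0.5403 0.2069 0.0955] [-0.142  0.545  0.826] [0.0039 0.0067 0.0107] [0.53  0.193 0.075] [0.556 0.228 0.111]
side plate [[0.518, 0.258, -0.0], [0.499, 0.102, 0.016], [0.723, 0.099, -0.002]]
side tray [[0.4, 0.532, -0.0], [0.417, 0.366, -0.0], [0.563, 0.406, -0.001], [0.526, 0.531, 0.014]]
side rack [[0.503, -0.042, -0.001], [0.463, -0.234, 0.002], [0.517, -0.256, 0.056]]
side block [[0.476, -0.224, 0.11]]
side dial [[0.423, -0.221, 0.089]]
side tubeblue [[0.52, -0.143, 0.114]]
side bench [[0.34, -0.037, -0.001]]
side timer [[0.366, 0.089, 0.016]]
scene plate [[0.541, 0.288, 0.018], [0.504, 0.117, 0.013], [0.686, 0.073, 0.015]]
scene tray [[0.425, 0.55, 0.001], [0.402, 0.391, -0.001], [0.552, 0.374, 0.0], [0.531, 0.504, 0.016]]
scene rack [[0.479, -0.068, 0.003], [0.484, -0.235, 0.003], [0.52, -0.25, 0.059]]
scene block [[0.468, -0.234, 0.067]]
scene dial [[0.418, -0.219, 0.09]]
scene tubeblue [[0.515, -0.139, 0.115]]
```

View pics/side_crop.png

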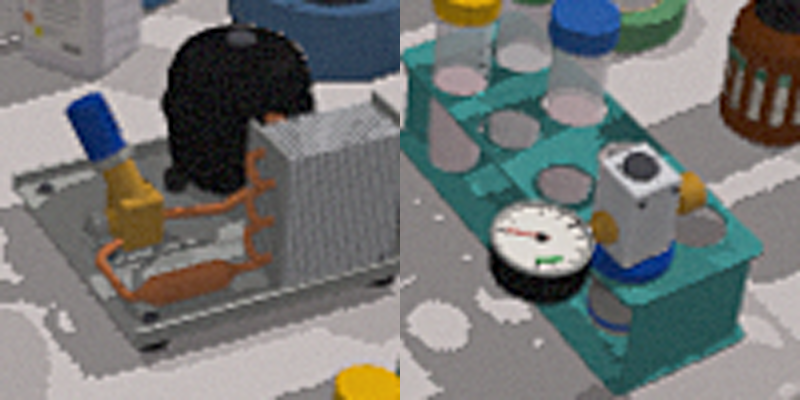

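The crop shows the blue cap leaning to the left, with its top at about (84,100) and its foot at about (110,160) in the crop. The gauge hangs in the front hole at the rack's -y end, and its dial faces the robot side. Next I fit the unit, rack, tray and grip block.

```bash
cat > m2.py <<'E'
from h import *
import warnings; warnings.simplefilter('ignore')
from scipy.optimize import least_squares
S=pickle.load(open('s0.pkl','rb'))
W={n:cloud(S[n]) for n in S}; A=np.vstack([W[n].reshape(-1,3) for n in W]); A=A[~np.isnan(A[:,0])]
def rect(name,lo,hi,P=A):
    q=P[((P>lo)&(P<hi)).all(1)]
    r=cv2.minAreaRect((q[:,:2]*1000).astype(np.float32)); print(name,len(q),'c',np.round(r[0],1),'size',np.round(r[1],1),'ang',round(r[2],2),'zmed',np.median(q[:,2]).round(4))
for n in W:
    P=W[n].reshape(-1,3); print(n)
    rect('plate',(.43,.03,.012),(.76,.34,.03),P)
    rect('tray',(.35,.34,.012),(.62,.6,.03),P)
    rect('rack',(.38,-.32,.05),(.56,-.02,.062),P)
    rect('block',(.455,-.25,.1),(.51,-.19,.114),P)
    rect('dial',(.38,-.26,.08),(.452,-.18,.1),P)
# cap cylinder fit
Q=[]
for n,box in (("scene",(285,215,310,235)),("side",(300,200,330,232))):
    H=hsv(S[n]); m=np.zeros((480,640),bool); m[box[1]:box[3],box[0]:box[2]]=1
    m&=(H[...,0]>105)&(H[...,0]<135)&(H[...,1]>120)
    m=m if n=='scene' else cv2.erode(m.astype(np.uint8),np.ones((2,2)))>0
    Q.append(W[n][m])
Q=np.vstack(Q); Q=Q[~np.isnan(Q[:,0])]
def f(p):
    az,px,py=p; d=np.array([np.cos(az)*.5,np.sin(az)*.5,np.sqrt(.75)])
    r=Q-np.array([px,py,.09]); h=r@d; return (np.linalg.norm(r-np.outer(h,d),axis=1)-.0125)
# exclude closed-top points not handled; robust loss
o=least_squares(f,[2.3,.54,.21],loss='soft_l1',f_scale=.002)
az,px,py=o.x; d=np.array([np.cos(az)*.5,np.sin(az)*.5,np.sqrt(.75)])
h=(Q-[px,py,.09])@d
print('cap az',az,'pt@z.09',o.x[1:],'rms',np.sqrt((o.fun**2).mean()),'h range',np.percentile(h,[1,99]),'origin(z=.076)',np.array([px,py,.09])-d*.014/d[2])
E
python3 m2.py
```

```text
scene
plate 1303 c [609.2 180.6] size [196.  197.6] ang 79.12 zmed 0.0171
tray 644 c [512.  482.4] size [213.6 238.4] ang 5.05 zmed 0.0183
rack 650 c [ 503.3 -157.2] size [191.6  80.5] ang 83.53 zmed 0.0581
block 103 c [ 475.7 -222.3] size [27.  29.5] ang 82.38 zmed 0.1075
dial 240 c [ 427.1 -216.4] size [42.7 46.2] ang 82.23 zmed 0.0901
side
plate 1799 c [606.5 178.1] size [196.  190.1] ang 80.04 zmed 0.0162
tray 769 c [504.8 477. ] size [218.6 244.3] ang 0.36 zmed 0.0181
rack 1287 c [ 502.9 -160.3] size [191.2  78.4] ang 82.65 zmed 0.057
block 212 c [ 475. -225.] size [28.2 26.8] ang 85.84 zmed 0.1068
dial 475 c [ 425.1 -218.9] size [45.2 42.4] ang 29.4 zmed 0.0892
cap az 2.0075355852346584 pt@z.09 [0.54526219 0.21361355] rms 0.002190444241781978 h range [-0.01524732  0.02083436] origin(z=.076) [0.54868115 0.20628934 0.076     ]
```

```bash
cat >> h.py <<'E'
from scipy.spatial.transform import Rotation as Ro
def axis(az,tilt=30): t=np.radians(tilt); return np.array([np.cos(az)*np.sin(t),np.sin(az)*np.sin(t),np.cos(t)])
def orient(d,xaz):
    z=-d; x=np.array([np.cos(xaz),np.sin(xaz),0]); x-=z*(x@z); x/=np.linalg.norm(x); return np.c_[x,np.cross(z,x),z]
def plan(target,R1,n=8):
    from bench import robot
    o=robot.get_obs(); R=Ro.from_euler('xyz',o['ee_rot']).as_matrix(); p=o['tool_pos']
    rv=Ro.from_matrix(R.T@R1).as_rotvec(); dp=(np.asarray(target)-p)/n
    print('from',p.round(4),'dist mm',(np.linalg.norm(dp)*n*1000).round(1),'turn total',np.degrees(rv).round(2),'F',o['wrist_force'].round(1),'w',round(o['width'],4),'t',o['time'],'q',o['joint_positions'].round(2))
    for i in range(n):
        Ri=R@Ro.from_rotvec(rv*i/n).as_matrix(); print((Ri.T@dp).round(4).tolist(),np.degrees(rv/n).round(2).tolist())
E
python3 - <<'E'
from h import *
d=axis(2.12); plan(np.array([.548,.207,.076])+d*.2,orient(d,np.radians(150)),11)
E
```

```text
from [0.2482 0.4903 0.2045] dist mm 320.1 turn total [ 15.74 -25.48  -0.41] F [ 1.  -0.4 -0.1] w 0.0939 t 0.1 q [ 1.    0.09  1.37 -0.    1.68 -0.1 ]
[-0.0282, -0.0059, -0.0041] [1.43, -2.32, -0.04]
[-0.0283, -0.006, -0.0028] [1.43, -2.32, -0.04]
[-0.0284, -0.0061, -0.0015] [1.43, -2.32, -0.04]
[-0.0285, -0.0061, -0.0002] [1.43, -2.32, -0.04]
[-0.0284, -0.0061, 0.0011] [1.43, -2.32, -0.04]
[-0.0284, -0.0061, 0.0024] [1.43, -2.32, -0.04]
[-0.0282, -0.006, 0.0037] [1.43, -2.32, -0.04]
[-0.028, -0.0059, 0.005] [1.43, -2.32, -0.04]
[-0.0278, -0.0058, 0.0063] [1.43, -2.32, -0.04]
[-0.0275, -0.0057, 0.0076] [1.43, -2.32, -0.04]
[-0.0272, -0.0055, 0.0088] [1.43, -2.32, -0.04]
```

```bash
python3 -m crank '[[0.3,[-0.039,-0.008,-0.006],[2,-3.2,0]],[0.3,[-0.039,-0.008,-0.004],[2,-3.2,0]],[0.3,[-0.039,-0.008,-0.002],[2,-3.2,0]],[0.3,[-0.039,-0.008,0],[2,-3.2,0]],[0.3,[-0.039,-0.008,0.003],[2,-3.2,0]],[0.3,[-0.039,-0.008,0.005],[2,-3.2,0]],[0.3,[-0.038,-0.008,0.007],[2,-3.2,0]],[0.3,[-0.038,-0.008,0.01],[2,-3.2,0]]]'
python3 - <<'E'
from h import *
from bench import vision
d=axis(2.12); plan(np.array([.548,.207,.076])+d*.2,orient(d,np.radians(150)),1)
s=vision.snapshot('wrist'); pickle.dump(s,open('w1.pkl','wb')); cv2.imwrite('pics/w1.png',s['color'][:,:,::-1])
E
```

```text
time: 0.9
tool_pos: [0.4961, 0.2943, 0.261]
ee_rot: [-2.84, 0.442, 2.742]
wrist_force: [-0.1, 0.2, -0.4]
width: 0.066
finger_force: 0.0
from [0.4961 0.2943 0.261 ] dist mm 12.0 turn total [-0.35  0.17 -0.36] F [-0.1  0.2 -0.4] w 0.066 t 0.9 q [ 0.74  0.2   1.23 -0.53  1.79 -0.46]
[0.0046, 0.0014, 0.011] [-0.35, 0.17, -0.36]
```

View pics/w1.png

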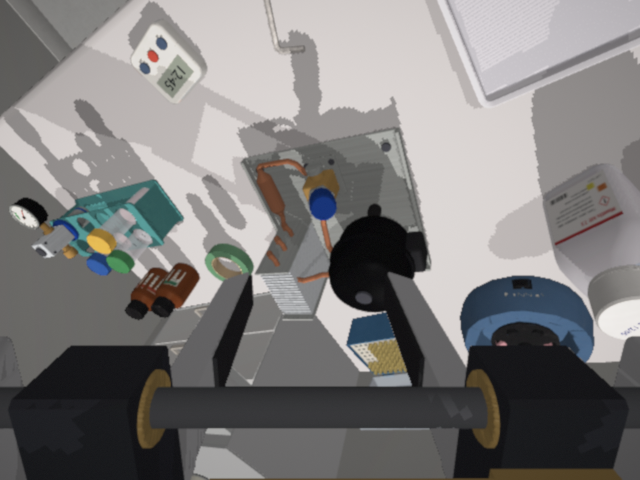

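The wrist view shows the cap at about (322,204), the valve block just above it and the compressor at (375,260), which lies on the +y finger side. Next I fit the cap's axis to the silhouettes in the wrist, side and scene images.

```bash
cat > m3.py <<'E'
from h import *
from scipy.optimize import minimize
S=pickle.load(open('s0.pkl','rb')); S['wrist']=pickle.load(open('w1.pkl','rb'))
B=dict(scene=(285,215,310,235),side=(300,200,330,232),wrist=(300,180,345,225))
M={}
for n,b in B.items():
    H=hsv(S[n]); m=np.zeros((480,640),bool); m[b[1]:b[3],b[0]:b[2]]=1
    m&=(H[...,0]>105)&(H[...,0]<135)&(H[...,1]>(80 if n=='scene' else 130)); M[n]=m; print(n,m.sum())
th=np.linspace(0,2*np.pi,40,endpoint=False)
def cyl(x,y,az,h0=0,h1=.036,r=.0125,z=.076):
    d=axis(az); R=orient(d,az); o=np.array([x,y,z])
    return np.vstack([o+d*h+np.outer(np.cos(th)*r,R[:,0])+np.outer(np.sin(th)*r,R[:,1]) for h in (h0,h1)])
def soft(n,p):
    b=B[n]; k=8; q=(proj(S[n],cyl(*p))-[b[0]-.5,b[1]-.5])*k
    im=np.zeros(((b[3]-b[1])*k,(b[2]-b[0])*k),np.uint8); cv2.fillConvexPoly(im,cv2.convexHull(q.astype(np.float32)).round().astype(int),255)
    return cv2.resize(im,(b[2]-b[0],b[3]-b[1]),interpolation=cv2.INTER_AREA)/255
def cost(p,cams):
    p=np.array(p)*[1e-3,1e-3,1e-2]; c=0
    for n in cams:
        b=B[n]; m=M[n][b[1]:b[3],b[0]:b[2]]; a=soft(n,p); c+=np.abs(a-m).sum()/m.sum()
    return c
for cams in (('side',),('wrist',),('side','wrist'),('side','wrist','scene')):
    best=min((minimize(cost,[548,207,a],args=(cams,),method='Nelder-Mead',options=dict(initial_simplex=[[548,207,a],[556,207,a],[548,215,a],[548,207,a+15]])) for a in (200,220)),key=lambda r:r.fun)
    print(cams,best.x.round(2),round(best.fun,3))
W=cloud(S['wrist']); P=W.reshape(-1,3); P=P[~np.isnan(P[:,0])]
def rect(name,lo,hi):
    q=P[((P>lo)&(P<hi)).all(1)]; r=cv2.minAreaRect((q[:,:2]*1000).astype(np.float32)); print(name,len(q),'c',np.round(r[0],1),np.round(r[1],1),round(r[2],2),np.median(q[:,2]).round(4))
rect('plate',(.48,.06,.011),(.72,.3,.03))
q=W[M['wrist']]; print('cap',np.nanmedian(q,0).round(4),np.nanmax(q,0).round(4))
c=P[((P>(.6,.15,.06))&(P<(.72,.32,.13))).all(1)]; print('compressor/cond',c.min(0).round(3),c.max(0).round(3))
E
python3 m3.py
```

```text
scene 106
side 147
wrist 653
('side',) [546.18 203.95 180.38] 0.146
('wrist',) [550.4  207.49 214.14] 0.1
('side', 'wrist') [549.86 207.34 210.21] 0.292
('side', 'wrist', 'scene') [549.77 206.36 205.83] 0.634
plate 11394 c [608.2 180.6] [190.9 190.6] 79.79 0.0155
cap [0.5395 0.2216 0.1047] [0.5536 0.2329 0.1126]
compressor/cond [0.604 0.15  0.06 ] [0.694 0.274 0.121]
```

```bash
cat > port.py <<'E'
from h import *
AZ=2.17; D=axis(AZ); O=np.array([.5502,.2073,.076])
E
python3 - <<'E'
from port import *
S=pickle.load(open('w1.pkl','rb')); P=cloud(S).reshape(-1,3); P=P[~np.isnan(P[:,0])]
for xa in (150,135,165):
    R1=orient(D,np.radians(xa)); T=O+D*.008
    q=(P-T)@R1
    k=(np.abs(q[:,0])<.014)&(q[:,2]<0.002)&(q[:,2]>-.12)&(np.abs(q[:,1])>.016)&(np.abs(q[:,1])<.075)&(P[:,2]<.13)
    r=q[k]; print(xa,len(r), r[r[:,1]>0,1].min(initial=9), r[r[:,1]<0,1].max(initial=-9))
plan(O+D*.065,orient(D,np.radians(150)),6)
E
```

```text
150 0 9.0 -9.0
135 0 9.0 -9.0
165 0 9.0 -9.0
from [0.4992 0.2915 0.261 ] dist mm 144.6 turn total [-1.81 -0.32  0.08] F [ 1.7 -0.5 -0.2] w 0.0658 t 0.95 q [ 0.74  0.21  1.22 -0.54  1.79 -0.46]
[0.0014, 0.0006, 0.0241] [-0.3, -0.05, 0.01]
[0.0014, 0.0005, 0.0241] [-0.3, -0.05, 0.01]
[0.0014, 0.0003, 0.0241] [-0.3, -0.05, 0.01]
[0.0014, 0.0002, 0.0241] [-0.3, -0.05, 0.01]
[0.0015, 0.0001, 0.0241] [-0.3, -0.05, 0.01]
[0.0015, -0.0001, 0.0241] [-0.3, -0.05, 0.01]
```

```bash
python3 -m crank '[[0.35,[0.0015,0,0.024],[-0.3,0,0]],[0.35,[0.0015,0,0.024],[-0.3,0,0]],[0.35,[0.0015,0,0.024],[-0.3,0,0]],[0.35,[0.0015,0,0.024],[-0.3,0,0]],[0.35,[0.0015,0,0.024],[-0.3,0,0]],[0.35,[0.0015,0,0.024],[-0.3,0,0]],[0.35,[0,0,0],[0,0,0]],[0.35,[0,0,0],[0,0,0]]]'
python3 - <<'E'
from port import *
from bench import vision
plan(O+D*.065,orient(D,np.radians(150)),1)
s=vision.snapshot('wrist'); pickle.dump(s,open('w2.pkl','wb')); cv2.imwrite('pics/w2.png',s['color'][:,:,::-1])
plan(O+D*.008,orient(D,np.radians(150)),4)
# blue measure
H=hsv(s);W=cloud(s);m=(H[...,0]>105)&(H[...,0]<135)&(H[...,1]>130)&(np.linalg.norm(np.nan_to_num(W)-(O+D*.02),axis=2)<.04)
q=W[m]; h=(q-O)@D; print(m.sum(),'h',np.percentile(h,[1,50,99]).round(4)); t=q[h>.032]; r=(t-O)@orient(D,np.radians(150)); print('top off-axis in tool x,y', t.shape, ((r.max(0)+r.min(0))/2).round(4), r.mean(0).round(4), np.ptp(r,axis=0))
E
```

```text
time: 1.75
tool_pos: [0.5256, 0.2379, 0.1321]
ee_rot: [-2.873, 0.44, 2.74]
wrist_force: [0.9, -1.1, 0.2]
width: 0.0615
finger_force: 0.0
from [0.5256 0.2379 0.1321] dist mm 7.3 turn total [ 0.27 -0.7   0.21] F [ 0.9 -1.1  0.2] w 0.0615 t 1.75 q [ 0.63  0.19  1.49 -0.51  1.49 -0.43]
[-0.0066, -0.0002, 0.003] [0.27, -0.7, 0.21]
from [0.5262 0.2386 0.1332] dist mm 61.5 turn total [ 0.38 -0.63  0.17] F [-0.4  0.4  0.7] w 0.0612 t 1.8 q [ 0.63  0.19  1.49 -0.51  1.49 -0.43]
[-0.0016, -0.0003, 0.0153] [0.09, -0.16, 0.04]
[-0.0016, -0.0003, 0.0153] [0.09, -0.16, 0.04]
[-0.0016, -0.0002, 0.0153] [0.09, -0.16, 0.04]
[-0.0015, -0.0002, 0.0153] [0.09, -0.16, 0.04]
1887 h [0.0041 0.0341 0.0363]
top off-axis in tool x,y (1260, 3) [-0.0009  0.0013 -0.0345] [-0.0003  0.0013 -0.0347] [0.024527   0.02368792 0.00503214]
```

View pics/w2.png

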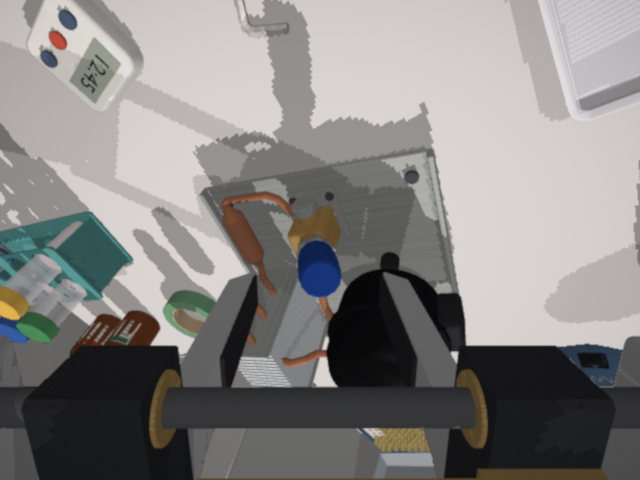

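The cap's top is at (320,270), centred between the fingers. The cap's top is about 1.3 mm off my axis, and its height matches at 36 mm. I'll go down around it and close.

```bash
python3 -m crank '[[0.35,[-0.003,0,0.012],[0.1,-0.3,0]],[0.35,[-0.003,0.001,0.016],[0.1,-0.3,0]],[0.35,[0,0,0.016],[0,0,0]],[0.35,[0,0,0.014],[0,0,0]],[0.35,[0,0,0],[0,0,0]],[0.35,[0,0,0],[0,0,0]]]'
python3 - <<'E'
from port import *
plan(O+D*.008,orient(D,np.radians(150)),1)
E
```

```text
time: 2.4
tool_pos: [0.5478, 0.2131, 0.0844]
ee_rot: [-2.869, 0.451, 2.743]
wrist_force: [0.0, 0.2, 0.3]
width: 0.0611
finger_force: 0.0
from [0.5478 0.2131 0.0844] dist mm 2.9 turn total [ 0.13 -0.05  0.19] F [0.  0.2 0.3] w 0.0611 t 2.4 q [ 0.57  0.23  1.55 -0.53  1.38 -0.43]
[-0.0003, -0.0017, 0.0024] [0.13, -0.05, 0.19]
```

Good: h ≈ 10 mm. Close the fingers.

```bash
python3 -m crank '[[0.9,[0,0,0],[0,0,0]],[0.9,[0,0,0],[0,0,0]],[0.9,[0,0,0],[0,0,0]],[0.9,[0,0,0],[0,0,0]],[0.9,[0,0,0],[0,0,0]],[0.9,[0,0,0],[0,0,0]],[0.9,[0,0,0],[0,0,0]],[0.9,[0,0,0],[0,0,0]]]'
```

```text
time: 3.2
tool_pos: [0.5473, 0.2125, 0.0848]
ee_rot: [-2.868, 0.451, 2.743]
wrist_force: [-5.1, -1.5, 5.2]
width: 0.0247
finger_force: 29.7
```

```bash
python3 -m crank '[[0.9,[0,0,-0.006],[0,0,0]],[0.9,[0,0,-0.01],[0,0,0]],[0.9,[0,0,-0.01],[0,0,0]],[0.9,[0,0,-0.01],[0,0,0]],[0.9,[0,0,-0.015],[0,0,0]],[0.9,[0,0,-0.02],[0,0,0]],[0.9,[0,0,-0.03],[0,0,0]],[0.9,[0,0,-0.02],[0,0,0]]]'
python3 - <<'E'
from port import *
from bench import vision,robot
s=vision.snapshot('wrist'); pickle.dump(s,open('w3.pkl','wb')); cv2.imwrite('pics/w3.png',s['color'][:,:,::-1])
print(robot.get_obs()['tool_pos'])
# tray edges
for n in ('wrist','side'):
    q=s if n=='wrist' else vision.snapshot('side')
    P=cloud(q).reshape(-1,3); P=P[((P>(.36,.34,.013))&(P<(.6,.58,.0225))).all(1)]
    print(n,len(P),np.percentile(P,[2,98],axis=0).round(3).tolist())
E
```

```text
time: 4.0
tool_pos: [0.5134, 0.2645, 0.1921]
ee_rot: [-2.873, 0.452, 2.743]
wrist_force: [0.7, 1.0, 0.1]
width: 0.0253
finger_force: 29.5
[0.51398777 0.26626856 0.19527965]
wrist 2726 [[0.465, 0.363, 0.014], [0.542, 0.439, 0.021]]
side 486 [[0.405, 0.361, 0.013], [0.539, 0.577, 0.022]]
```

View pics/w3.png

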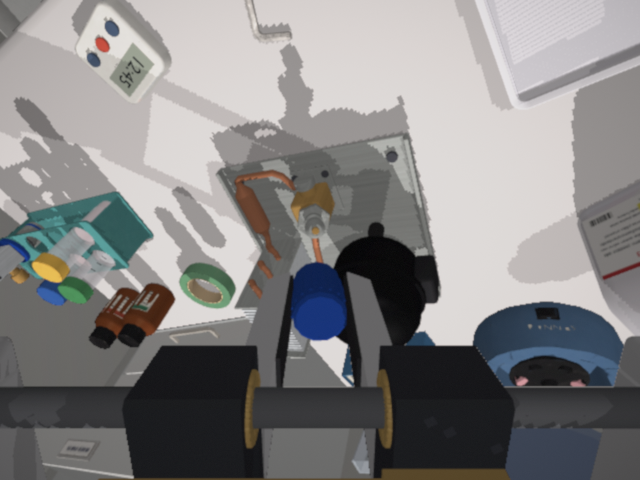

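The cap is held between the fingers at (320,300). The bare nipple shows at about (316,222), with its tip and stem near (316,233). Next I take the cap to the tray, tilted further so that it lies on its side.

Run:
```python
from port import *
a=np.radians(150); plan([.48,.455,.11],orient(axis(a,48),a),8)
```

```text
from [0.5144 0.2655 0.1937] dist mm 210.0 turn total [-10.63 -21.02   8.57] F [ 0.6  1.1 -0.2] w 0.0248 t 4.1 q [ 0.68  0.17  1.39 -0.52  1.61 -0.44]
[0.0164, 0.0204, -0.0018] [-1.33, -2.63, 1.07]
[0.0167, 0.0201, -0.0021] [-1.33, -2.63, 1.07]
[0.017, 0.0199, -0.0024] [-1.33, -2.63, 1.07]
[0.0172, 0.0196, -0.0027] [-1.33, -2.63, 1.07]
[0.0175, 0.0194, -0.003] [-1.33, -2.63, 1.07]
[0.0177, 0.0191, -0.0034] [-1.33, -2.63, 1.07]
[0.0179, 0.0188, -0.0038] [-1.33, -2.63, 1.07]
[0.018, 0.0186, -0.0042] [-1.33, -2.63, 1.07]
```

```bash
python3 -m crank '[[0.9,[0.0165,0.02,-0.002],[-1.3,-2.6,1.1]],[0.9,[0.0165,0.02,-0.002],[-1.3,-2.6,1.1]],[0.9,[0.017,0.02,-0.002],[-1.3,-2.6,1.1]],[0.9,[0.017,0.02,-0.003],[-1.3,-2.6,1.1]],[0.9,[0.0175,0.019,-0.003],[-1.3,-2.6,1.1]],[0.9,[0.0175,0.019,-0.0035],[-1.3,-2.6,1.1]],[0.9,[0.018,0.019,-0.004],[-1.3,-2.6,1.1]],[0.9,[0.018,0.0185,-0.004],[-1.3,-2.6,1.1]]]'
python3 - <<'E'
from port import *
from bench import vision
a=np.radians(150); plan([.48,.455,.024],orient(axis(a,48),a),4)
s=vision.snapshot('side'); cv2.imwrite('pics/s4.png',cv2.resize(s['color'][160:260,180:340,::-1],(800,500)))
E
```

```text
time: 4.9
tool_pos: [0.479, 0.4523, 0.104]
ee_rot: [-3.13, 0.833, 2.619]
wrist_force: [-0.2, 0.5, -1.2]
width: 0.0246
finger_force: 29.5
from [0.479  0.4523 0.104 ] dist mm 80.1 turn total [-0.64 -0.26  0.05] F [-0.2  0.5 -1.2] w 0.0246 t 4.9 q [ 1.07  0.41  1.42 -0.84  1.43  0.21]
[0.0149, 0.0009, 0.0134] [-0.16, -0.07, 0.01]
[0.0149, 0.0008, 0.0133] [-0.16, -0.07, 0.01]
[0.0149, 0.0008, 0.0133] [-0.16, -0.07, 0.01]
[0.0149, 0.0007, 0.0133] [-0.16, -0.07, 0.01]
```

View pics/s4.png

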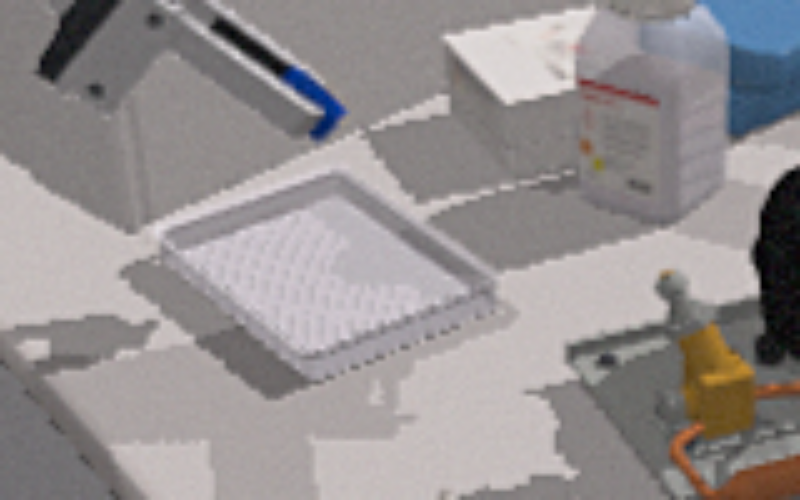

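The tray's floor is centred at about crop (330,275), which is full-image pixel (246,215). I check where that lies on the bench before lowering.

Run:
```python
from port import *
s=pickle.load(open('s0.pkl','rb'))['side']
print(proj(s,[[.48,.455,.003],[.46,.467,.01]]))
C=-s['R'].T@s['t']
for u,v,z in ((246,215,.002),(212,208,.02),(240.5,231,.02),(279,217,.02),(246.5,194.5,.02)):
    r=s['R'].T@np.array([(u-s['cx'])/s['fx'],(v-s['cy'])/s['fy'],1]); print((C+r*(z-C[2])/r[2]).round(4))
```

```text
[[245.5708812  213.96109616]
 [236.96443492 212.11184194]]
[0.479  0.4508 0.002 ]
[0.4063 0.5118 0.02  ]
[0.416 0.359 0.02 ]
[0.5339 0.362  0.02  ]
[0.5226 0.5266 0.02  ]
```

```bash
python3 -m crank '[[0.9,[0.015,0,0.0135],[0,0,0]],[0.9,[0.015,0,0.0135],[0,0,0]],[0.9,[0.015,0,0.0135],[0,0,0]],[0.9,[0.012,0,0.01],[0,0,0]],[0.9,[0,0,0],[0,0,0]],[0.9,[0,0,0],[0,0,0]]]'
```

```text
time: 5.55
tool_pos: [0.4787, 0.451, 0.0289]
ee_rot: [-3.128, 0.832, 2.619]
wrist_force: [-0.4, -0.1, 0.4]
width: 0.0252
finger_force: 29.5
```

```bash
python3 -m crank '[[0.9,[0.002,0,0.003],[0,0,0]],[0.6,[0,0,0],[0,0,0]],[0.6,[0,0,0],[0,0,0]],[0.6,[0,0,0],[0,0,0]],[0.6,[0,0,0],[0,0,0]],[0.6,[0,0,-0.02],[0,0,0]],[0.5,[0,0,-0.03],[0,0,0]],[0.4,[0,0,-0.04],[0,0,0]]]'
python3 - <<'E'
from port import *
from bench import vision
s=vision.snapshot('side'); W=cloud(s);H=hsv(s)
m=(H[...,0]>105)&(H[...,0]<130)&(H[...,1]>170)&(W[...,0]>.38)&(W[...,0]<.56)&(W[...,1]>.34)&(W[...,1]<.56)&(W[...,2]<.06)
q=W[m]; print('cap',len(q),np.nanmedian(q,0),np.percentile(q,[2,98],axis=0) if len(q) else '')
# gauge target
plan([.42,.30,.27],orient(axis(0,0),np.radians(173)),8)
E
```

```text
time: 6.35
tool_pos: [0.4216, 0.4841, 0.0856]
ee_rot: [-3.124, 0.832, 2.621]
wrist_force: [0.8, 0.1, 0.0]
width: 0.0506
finger_force: 0.0
cap 93 [0.46097122 0.45145546 0.02143422] [[0.44530663 0.44113132 0.00883331]
 [0.47527994 0.46396071 0.02749   ]]
from [0.4194 0.4899 0.0919] dist mm 260.3 turn total [ -9.71  46.89 -21.92] F [-0.2  2.3  2.1] w 0.0535 t 6.4 q [ 1.18  0.44  1.39 -0.82  1.49  0.29]
[-0.0245, -0.0205, -0.0061] [-1.21, 5.86, -2.74]
[-0.0228, -0.0214, -0.009] [-1.21, 5.86, -2.74]
[-0.0207, -0.0223, -0.0117] [-1.21, 5.86, -2.74]
[-0.0183, -0.0229, -0.0141] [-1.21, 5.86, -2.74]
[-0.0156, -0.0234, -0.0164] [-1.21, 5.86, -2.74]
[-0.0127, -0.0237, -0.0183] [-1.21, 5.86, -2.74]
[-0.0096, -0.0238, -0.02] [-1.21, 5.86, -2.74]
[-0.0063, -0.0238, -0.0213] [-1.21, 5.86, -2.74]
```

The cap lies on its side in the tray (its top is at 27 mm, equal to 2 + 25). I go on towards the gauge.

```bash
python3 -m crank '[[0.3,[-0.0245,-0.0205,-0.006],[-1.2,5.8,-2.7]],[0.3,[-0.023,-0.0215,-0.009],[-1.2,5.8,-2.7]],[0.3,[-0.021,-0.022,-0.012],[-1.2,5.8,-2.7]],[0.3,[-0.018,-0.023,-0.014],[-1.2,5.8,-2.7]],[0.3,[-0.0155,-0.0235,-0.0165],[-1.2,5.8,-2.7]],[0.3,[-0.0125,-0.024,-0.018],[-1.2,5.8,-2.7]],[0.3,[-0.0095,-0.024,-0.02],[-1.2,5.8,-2.7]],[0.3,[-0.0065,-0.024,-0.021],[-1.2,5.8,-2.7]]]'
python3 - <<'E'
from port import *
plan([.476,-.2,.27],orient(axis(0,0),np.radians(173)),16)
E
```

```text
time: 7.2
tool_pos: [0.4209, 0.2952, 0.2682]
ee_rot: [-3.136, 0.006, 3.013]
wrist_force: [0.8, -0.3, 0.2]
width: 0.0655
finger_force: 0.0
from [0.4209 0.2952 0.2682] dist mm 498.2 turn total [-0.34  0.35 -0.35] F [ 0.8 -0.3  0.2] w 0.0655 t 7.2 q [ 0.51  0.    1.34 -0.01  1.8  -0.94]
[-0.0074, -0.0303, 0.0001] [-0.02, 0.02, -0.02]
[-0.0074, -0.0303, 0.0001] [-0.02, 0.02, -0.02]
[-0.0073, -0.0303, 0.0001] [-0.02, 0.02, -0.02]
[-0.0073, -0.0303, 0.0001] [-0.02, 0.02, -0.02]
[-0.0073, -0.0303, 0.0001] [-0.02, 0.02, -0.02]
[-0.0073, -0.0303, 0.0] [-0.02, 0.02, -0.02]
[-0.0073, -0.0303, 0.0] [-0.02, 0.02, -0.02]
[-0.0073, -0.0303, 0.0] [-0.02, 0.02, -0.02]
[-0.0073, -0.0303, -0.0] [-0.02, 0.02, -0.02]
[-0.0073, -0.0303, -0.0] [-0.02, 0.02, -0.02]
[-0.0073, -0.0303, -0.0] [-0.02, 0.02, -0.02]
[-0.0072, -0.0303, -0.0] [-0.02, 0.02, -0.02]
[-0.0072, -0.0303, -0.0001] [-0.02, 0.02, -0.02]
[-0.0072, -0.0303, -0.0001] [-0.02, 0.02, -0.02]
[-0.0072, -0.0303, -0.0001] [-0.02, 0.02, -0.02]
[-0.0072, -0.0303, -0.0001] [-0.02, 0.02, -0.02]
```

```bash
python3 -m crank '[[0.3,[-0.007,-0.03,0],[0,0,0]],[0.3,[-0.007,-0.03,0],[0,0,0]],[0.3,[-0.007,-0.03,0],[0,0,0]],[0.3,[-0.007,-0.03,0],[0,0,0]],[0.3,[-0.0075,-0.03,0],[0,0,0]],[0.3,[-0.0075,-0.03,0],[0,0,0]],[0.3,[-0.0075,-0.03,0],[0,0,0]],[0.3,[-0.0075,-0.03,0],[0,0,0]]]'
python3 -m crank '[[0.3,[-0.0075,-0.03,0],[0,0,0]],[0.3,[-0.0075,-0.03,0],[0,0,0]],[0.3,[-0.0075,-0.03,0],[0,0,0]],[0.3,[-0.0075,-0.03,0],[0,0,0]],[0.3,[-0.0075,-0.031,0],[0,0,0]],[0.3,[-0.0075,-0.031,0],[0,0,0]],[0.3,[0,-0.01,0],[0,0,0]],[0.3,[0,0,0],[0,0,0]]]'
python3 - <<'E'
from port import *
from bench import vision
s=vision.snapshot('wrist'); pickle.dump(s,open('w5.pkl','wb')); cv2.imwrite('pics/w5.png',s['color'][:,:,::-1])
W=cloud(s); P=W.reshape(-1,3); P=P[~np.isnan(P[:,0])]
def rect(name,lo,hi):
    q=P[((P>lo)&(P<hi)).all(1)]; r=cv2.minAreaRect((q[:,:2]*1000).astype(np.float32)); print(name,len(q),'c',np.round(r[0],1),np.round(r[1],1),round(r[2],2),np.median(q[:,2]).round(4))
rect('block',(.455,-.25,.1035),(.505,-.19,.113)); rect('dial',(.38,-.26,.082),(.452,-.18,.1)); rect('rack',(.38,-.32,.052),(.56,-.02,.062))
plan([.476,-.223,.069],orient(axis(0,0),np.radians(173)),1)
E
```

```text
time: 8.0
tool_pos: [0.4472, 0.0493, 0.2686]
ee_rot: [-3.132, 0.008, 3.011]
wrist_force: [0.1, 0.0, -0.1]
width: 0.0655
finger_force: 0.0
time: 8.8
tool_pos: [0.4665, -0.1463, 0.2702]
ee_rot: [-3.133, 0.007, 3.008]
wrist_force: [-0.2, 0.0, -0.1]
width: 0.0659
finger_force: 0.0
block 784 c [ 476.4 -222.6] [26.1 26.3] 83.92 0.1079
dial 1788 c [ 426.9 -217. ] [42.4 43.3] 35.79 0.0901
rack 5742 c [ 503.8 -158.6] [190.2  76.7] 82.57 0.0577
from [ 0.4667 -0.1453  0.2704] dist mm 216.0 turn total [-0.48  0.4  -0.55] F [-0.  -0.4 -0. ] w 0.0658 t 8.85 q [-0.41 -0.06  1.39 -0.01  1.8  -1.85]
[-0.0181, -0.0741, 0.2021] [-0.48, 0.4, -0.55]
```

View pics/w5.png

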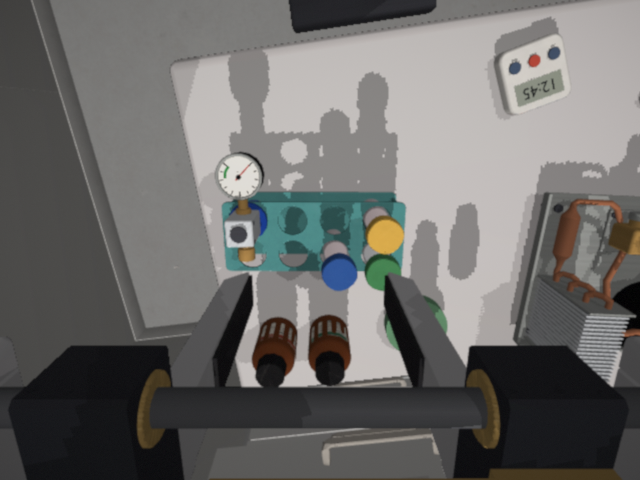

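The gauge block's top is at about (238,235) and its dial at (240,177), which gives a block centre of (0.4764, -0.2226) with its top at 108 mm as expected. I move over it and then down.

```bash
python3 -m crank '[[0.3,[-0.006,-0.025,0.02],[-0.2,0.2,-0.3]],[0.3,[-0.006,-0.025,0.03],[-0.2,0.2,-0.3]],[0.3,[-0.006,-0.024,0.03],[0,0,0]],[0.3,[0,0,0.03],[0,0,0]],[0.3,[0,0,0.02],[0,0,0]],[0.3,[0,0,0],[0,0,0]],[0.3,[0,0,0],[0,0,0]]]'
python3 - <<'E'
from port import *
plan([.4764,-.2226,.069],orient(axis(0,0),np.radians(173.4)),1)
E
```

```text
time: 9.55
tool_pos: [0.4761, -0.2205, 0.1415]
ee_rot: [-3.14, 0.001, 3.023]
wrist_force: [0.2, 0.3, 0.0]
width: 0.0657
finger_force: 0.0
from [ 0.4761 -0.2205  0.1415] dist mm 72.6 turn total [-0.11  0.03 -0.2 ] F [0.2 0.3 0. ] w 0.0657 t 9.55 q [-0.54  0.05  1.54 -0.    1.55 -1.99]
[-0.0005, -0.0019, 0.0725] [-0.11, 0.03, -0.2]
```

```bash
python3 -m crank '[[0.3,[-0.0005,-0.002,0.015],[0,0,-0.2]],[0.3,[0,0,0.02],[0,0,0]],[0.3,[0,0,0.02],[0,0,0]],[0.3,[0,0,0.0165],[0,0,0]],[0.3,[0,0,0],[0,0,0]],[0.3,[0,0,0],[0,0,0]]]'
python3 - <<'E'
from port import *
plan([.4764,-.2226,.069],orient(axis(0,0),np.radians(173.4)),1)
E
```

```text
time: 10.15
tool_pos: [0.4764, -0.224, 0.07]
ee_rot: [-3.139, 0.001, 3.025]
wrist_force: [-0.4, 0.6, 0.1]
width: 0.0658
finger_force: 0.0
from [ 0.4764 -0.224   0.07  ] dist mm 1.7 turn total [-0.14  0.07 -0.08] F [-0.4  0.6  0.1] w 0.0658 t 10.15 q [-0.55  0.1   1.63 -0.    1.41 -2.  ]
[0.0002, 0.0013, 0.001] [-0.14, 0.07, -0.08]
```

```bash
python3 -m crank '[[0.9,[0,0.001,0],[0,0,0]],[0.9,[0,0,0],[0,0,0]],[0.9,[0,0,0],[0,0,0]],[0.9,[0,0,0],[0,0,0]],[0.9,[0,0,0],[0,0,0]],[0.9,[0,0,0],[0,0,0]],[0.9,[0,0,0],[0,0,0]]]'
python3 - <<'E'
from bench import robot
from h import *
o=robot.get_obs();print(o['tool_pos'],o['ee_rot'],o['wrist_force'],o['wrist_torque'],o['width'])
E
```

```text
time: 10.85
tool_pos: [0.4761, -0.2228, 0.0695]
ee_rot: [-3.14, 0.0, 3.025]
wrist_force: [-0.1, 0.0, 0.9]
width: 0.0257
finger_force: 30.0
[ 0.47613823 -0.22284069  0.06951142] [-3.13963644e+00  3.41141706e-04  3.02464832e+00] [-0.14355929  0.0316616   0.93817513] [ 0.12056059  0.00373693 -0.01968557] 0.0257113463383511
```

```bash
python3 -m crank '[[0.9,[0,0,-0.01],[0,0,0]],[0.9,[0,0,-0.02],[0,0,0]],[0.9,[0,0,-0.025],[0,0,0]],[0.9,[0,0,-0.03],[0,0,0]],[0.9,[0,0,-0.03],[0,0,0]],[0.9,[0,0,-0.03],[0,0,0]],[0.9,[0,0,-0.015],[0,0,0]],[0.9,[0,0,0],[0,0,0]]]'
cat > m4.py <<'E'
from port import *
s=pickle.load(open('w3.pkl','rb')); W=cloud(s)
R=orient(D,np.radians(150)); Z=R*[1,1,1]
q=(W-O)@R; q[...,2]*=-1   # tool x,y and h
k=(np.hypot(q[...,0],q[...,1])<.013)&(q[...,2]>-.004)&(q[...,2]<.03)
H=hsv(s)
for lo,hi in ((-.003,.002),(.002,.006),(.006,.013),(.013,.018),(.018,.021),(.021,.023),(.023,.027)):
    m=k&(q[...,2]>lo)&(q[...,2]<hi); p=q[m]
    if len(p)>3: print(lo,hi,len(p),'min',p.min(0).round(4)[:2],'max',p.max(0).round(4)[:2],'mean',p.mean(0).round(4))
v,u=np.where(k); print('px',u.min(),u.max(),v.min(),v.max())
print('proj h=0,5,22,24',proj(s,[O,O+.005*D,O+.022*D,O+.024*D]).round(1).tolist())
c=s['color'][190:250,285:345,::-1]; cv2.imwrite('pics/w3c.png',cv2.resize(c,(600,600),interpolation=cv2.INTER_CUBIC))
E
python3 m4.py
```

```text
time: 11.65
tool_pos: [0.4771, -0.2231, 0.232]
ee_rot: [-3.137, 0.005, 3.025]
wrist_force: [1.0, -0.5, -3.9]
width: 0.0259
finger_force: 30.0
-0.003 0.002 317 min [-0.0098 -0.0125] max [0.0129 0.0118] mean [ 0.0044 -0.0004 -0.0009]
0.002 0.006 74 min [-0.001  -0.0082] max [0.0078 0.0066] mean [ 0.0049 -0.0019  0.0042]
0.006 0.013 7 min [ 0.0035 -0.0056] max [0.0059 0.0064] mean [ 0.0048 -0.0007  0.0093]
0.013 0.018 63 min [-0.0087 -0.0079] max [0.0073 0.008 ] mean [0.0013 0.0003 0.0167]
0.018 0.021 171 min [-0.0083 -0.007 ] max [0.0066 0.0072] mean [ 0.0001 -0.      0.0195]
0.021 0.023 82 min [-0.0056 -0.0054] max [0.0049 0.0048] mean [-0.0004 -0.0002  0.0218]
0.023 0.027 12 min [-0.0031 -0.0015] max [0.0007 0.0016] mean [-0.0012  0.0001  0.0235]
px 300 329 206 237
proj h=0,5,22,24 [[314.9, 221.2], [314.9, 222.7], [314.9, 228.3], [314.9, 229.0]]
```

View pics/w3c.png

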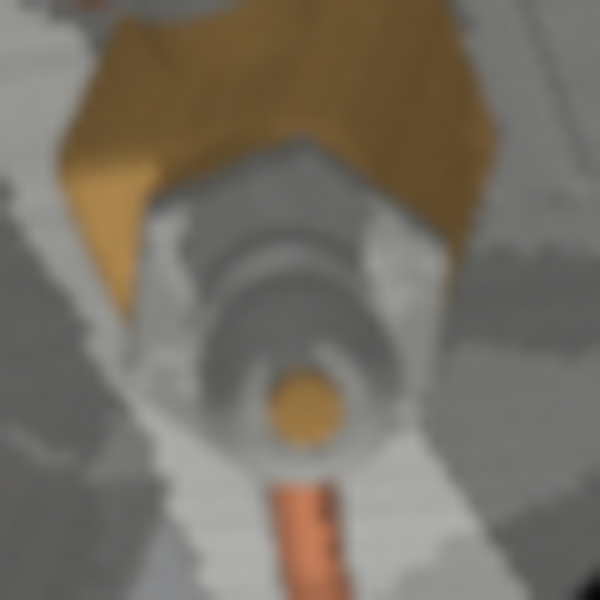

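In the crop the hex flange is roughly centred at (290,312) and the brass stem is at (305,408), about 1 mm from my prediction. I shift the port estimate by -0.7/+0.3 mm in tool x/y and set the azimuth to 2.178, taken from the unit's yaw.

```bash
cat > port.py <<'E'
from h import *
AZ=2.178; D=axis(AZ); RT=orient(D,np.radians(150)); O=np.array([.5502,.2073,.076])+RT@[-.0007,.0003,0]
E
python3 - <<'E'
from port import *
print(O); plan(O+D*.16,RT,16)
E
```

```text
[0.55092411 0.20730564 0.07623586]
from [ 0.4771 -0.2231  0.232 ] dist mm 497.2 turn total [ 18.59 -23.29  19.52] F [ 1.  -0.5 -3.9] w 0.0259 t 11.65 q [-0.54  0.03  1.38 -0.    1.73 -2.  ]
[0.0019, 0.031, 0.0009] [1.16, -1.46, 1.22]
[0.0025, 0.031, 0.0003] [1.16, -1.46, 1.22]
[0.0032, 0.0309, -0.0004] [1.16, -1.46, 1.22]
[0.0038, 0.0308, -0.0012] [1.16, -1.46, 1.22]
[0.0045, 0.0307, -0.0019] [1.16, -1.46, 1.22]
[0.005, 0.0306, -0.0026] [1.16, -1.46, 1.22]
[0.0056, 0.0304, -0.0034] [1.16, -1.46, 1.22]
[0.0062, 0.0302, -0.0042] [1.16, -1.46, 1.22]
[0.0067, 0.0299, -0.0049] [1.16, -1.46, 1.22]
[0.0072, 0.0297, -0.0057] [1.16, -1.46, 1.22]
[0.0077, 0.0294, -0.0065] [1.16, -1.46, 1.22]
[0.0081, 0.0291, -0.0073] [1.16, -1.46, 1.22]
[0.0085, 0.0288, -0.0081] [1.16, -1.46, 1.22]
[0.0089, 0.0284, -0.0089] [1.16, -1.46, 1.22]
[0.0093, 0.028, -0.0097] [1.16, -1.46, 1.22]
[0.0096, 0.0276, -0.0105] [1.16, -1.46, 1.22]
```

```bash
python3 -m crank '[[0.9,[0.002,0.031,0.001],[1.2,-1.5,1.2]],[0.9,[0.0025,0.031,0.0005],[1.2,-1.5,1.2]],[0.9,[0.003,0.031,0],[1.2,-1.5,1.2]],[0.9,[0.004,0.031,-0.001],[1.2,-1.5,1.2]],[0.9,[0.0045,0.031,-0.002],[1.2,-1.5,1.2]],[0.9,[0.005,0.0305,-0.0025],[1.2,-1.5,1.2]],[0.9,[0.0055,0.0305,-0.0035],[1.2,-1.5,1.2]],[0.9,[0.006,0.03,-0.004],[1.2,-1.5,1.2]]]'
python3 -m crank '[[0.9,[0.0065,0.03,-0.005],[1.2,-1.5,1.2]],[0.9,[0.007,0.03,-0.0055],[1.2,-1.5,1.2]],[0.9,[0.0075,0.0295,-0.0065],[1.2,-1.5,1.2]],[0.9,[0.008,0.029,-0.007],[1.2,-1.5,1.2]],[0.9,[0.0085,0.029,-0.008],[1.2,-1.5,1.2]],[0.9,[0.009,0.0285,-0.009],[1.2,-1.5,1.2]],[0.9,[0.009,0.028,-0.01],[1.2,-1.5,1.2]],[0.9,[0,0,0],[0,0,0]]]'
python3 - <<'E'
from port import *
plan(O+D*.13,RT,2)
E
```

```text
time: 12.45
tool_pos: [0.4888, 0.0272, 0.2169]
ee_rot: [-2.986, 0.219, 2.873]
wrist_force: [1.1, 0.2, -3.2]
width: 0.0256
finger_force: 30.0
time: 13.25
tool_pos: [0.5011, 0.2471, 0.2056]
ee_rot: [-2.872, 0.426, 2.771]
wrist_force: [-0.9, -0.1, -3.7]
width: 0.0259
finger_force: 30.0
from [0.5011 0.2471 0.2056] dist mm 25.1 turn total [ 0.73 -1.16  2.04] F [-0.9 -0.1 -3.7] w 0.0259 t 13.25 q [ 0.66  0.12  1.42 -0.5   1.62 -0.5 ]
[0.0003, 0.0108, 0.0064] [0.36, -0.58, 1.02]
[0.0006, 0.0108, 0.0064] [0.36, -0.58, 1.02]
```

```bash
python3 -m crank '[[0.9,[0.0003,0.011,0.0064],[0.4,-0.6,1]],[0.9,[0.0006,0.011,0.0064],[0.4,-0.6,1]],[0.9,[0,0,0],[0,0,0]],[0.9,[0,0,0],[0,0,0]],[0.9,[0,0,0],[0,0,0]]]'
python3 - <<'E'
from port import *
from bench import vision,robot
plan(O+D*.0965,RT,1)
P=[]
for i in range(4): s=vision.snapshot('wrist'); o=robot.get_obs(); P.append(np.r_[(o['tool_pos']-O)@RT, o['ee_rot']])
print(np.array(P).round(4))
pickle.dump(s,open('w6.pkl','wb')); cv2.imwrite('pics/w6.png',s['color'][:,:,::-1])
t=vision.snapshot('side'); pickle.dump(t,open('s6.pkl','wb'))
# overlay projected port axis and coupler axis on side crop
o=robot.get_obs(); R=Ro.from_euler('xyz',o['ee_rot']).as_matrix(); p=o['tool_pos']
im=t['color'][:,:,::-1].copy()
c=cv2.resize(im[150:250,260:360],(600,600),interpolation=cv2.INTER_CUBIC)
T=lambda X:tuple(((proj(t,X)[0]-[260,150]+.5)*6).round().astype(int).tolist())
for X in (O,O+.022*D): cv2.circle(c,T(X),4,(0,0,255),-1)
for X in (p+R[:,2]*.0515,p+R[:,2]*.0115): cv2.circle(c,T(X),4,(0,255,0),-1)
cv2.imwrite('pics/s6.png',c)
E
```

```text
time: 13.75
tool_pos: [0.5159, 0.2564, 0.194]
ee_rot: [-2.876, 0.461, 2.731]
wrist_force: [1.0, 0.2, -1.9]
width: 0.0258
finger_force: 30.0
from [0.5159 0.2564 0.194 ] dist mm 36.3 turn total [-0.02  0.23 -0.47] F [ 1.   0.2 -1.9] w 0.0258 t 13.75 q [ 0.67  0.17  1.4  -0.53  1.6  -0.44]
[0.0056, 0.0038, 0.0357] [-0.02, 0.23, -0.47]
[[-0.0057 -0.0037 -0.1326 -2.8764  0.4613  2.7305]
 [-0.0058 -0.0036 -0.1328 -2.8769  0.4615  2.7304]
 [-0.0058 -0.0035 -0.1329 -2.8771  0.4617  2.7303]
 [-0.0058 -0.0034 -0.1329 -2.8771  0.4617  2.7305]]
```

View pics/s6.png

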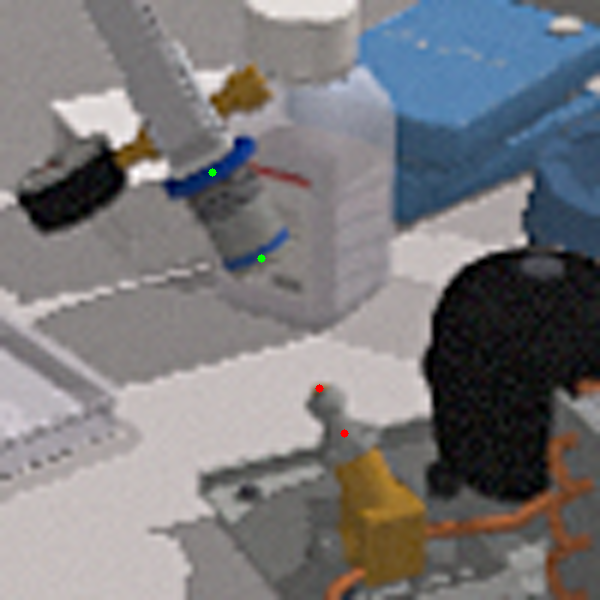

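The side crop shows the coupler mouth at about (258,256) and the nipple head at about (324,400). My projected points (green and red) agree to about 1 mm laterally. I check the nipple once more in the wrist depth.

```bash
cat > m5.py <<'E'
from port import *
for f in ('w3','w6','s6'):
    s=pickle.load(open(f+'.pkl','rb')); W=cloud(s); q=(W-O)@RT; q[...,2]*=-1
    k=(np.hypot(q[...,0],q[...,1])<.0115)
    for lo,hi in ((.014,.018),(.018,.0205),(.0205,.023),(.023,.027)):
        p=q[k&(q[...,2]>lo)&(q[...,2]<hi)]
        if len(p)>3: print(f,lo,hi,len(p),'min',p.min(0).round(4)[:2],'max',p.max(0).round(4)[:2],'mid',((p.max(0)+p.min(0))/2).round(4)[:2],'mean',p.mean(0).round(4))
E
python3 m5.py; python3 -c "
import sys; sys.path.insert(0,'.')
from port import *
plan(O+D*.0985,RT,3)"
```

```text
w3 0.014 0.018 59 min [-0.008  -0.0081] max [0.008  0.0077] mid [-0.     -0.0002] mean [ 0.0017 -0.0001  0.0169]
w3 0.018 0.0205 144 min [-0.0076 -0.0072] max [0.0073 0.007 ] mid [-0.0002 -0.0001] mean [ 0.0009 -0.      0.0192]
w3 0.0205 0.023 109 min [-0.0052 -0.0064] max [0.0055 0.0053] mid [ 0.0001 -0.0005] mean [ 0.0002 -0.0006  0.0216]
w3 0.023 0.027 12 min [-0.0025 -0.0017] max [0.0014 0.0014] mid [-0.0006 -0.0001] mean [-0.0006 -0.0001  0.0235]
s6 0.014 0.018 14 min [-0.0074 -0.011 ] max [ 0.0076 -0.0043] mid [ 0.0001 -0.0077] mean [-0.0004 -0.007   0.0157]
s6 0.018 0.0205 7 min [-0.0052 -0.0096] max [0.0065 0.0009] mid [ 0.0006 -0.0044] mean [-0.     -0.0055  0.0195]
s6 0.0205 0.023 4 min [-0.0032 -0.0071] max [0.0019 0.0018] mid [-0.0007 -0.0026] mean [-0.0012 -0.0026  0.0214]
from [0.5161 0.257  0.1946] dist mm 35.0 turn total [ 0.05  0.27 -0.5 ] F [-0.1  0.2 -2.7] w 0.0259 t 14.0 q [ 0.67  0.17  1.4  -0.53  1.6  -0.44]
[0.002, 0.0011, 0.0115] [0.02, 0.09, -0.17]
[0.002, 0.0011, 0.0115] [0.02, 0.09, -0.17]
[0.0019, 0.0011, 0.0115] [0.02, 0.09, -0.17]
```

```bash
python3 -m crank '[[0.9,[0.002,0.0011,0.0115],[0,0.1,-0.2]],[0.9,[0.002,0.0011,0.0115],[0,0.1,-0.2]],[0.9,[0.002,0.0011,0.0115],[0,0.1,-0.1]],[0.9,[0,0,0],[0,0,0]],[0.9,[0,0,0],[0,0,0]],[0.9,[0,0,0],[0,0,0]]]'
python3 -c "
from port import *
plan(O+D*.08,RT,2)"
```

```text
time: 14.6
tool_pos: [0.5229, 0.2481, 0.1611]
ee_rot: [-2.873, 0.454, 2.739]
wrist_force: [-0.5, 0.3, -3.4]
width: 0.0257
finger_force: 30.0
from [0.5229 0.2481 0.1611] dist mm 18.2 turn total [ 0.04 -0.02  0.02] F [-0.5  0.3 -3.4] w 0.0257 t 14.6 q [ 0.65  0.18  1.45 -0.52  1.54 -0.43]
[-0.0001, -0.0002, 0.0091] [0.02, -0.01, 0.01]
[-0.0001, -0.0002, 0.0091] [0.02, -0.01, 0.01]
```

```bash
python3 -m crank '[[0.9,[0,0,0.009],[0,0,0]],[0.9,[0,0,0.009],[0,0,0]],[0.9,[0,0,0.004],[0,0,0]],[0.9,[0,0,0.004],[0,0,0]],[0.9,[0,0,0],[0,0,0]],[0.9,[0,0,0],[0,0,0]]]'
cat > st.py <<'E'
from port import *
from bench import robot
o=robot.get_obs(); R=Ro.from_euler('xyz',o['ee_rot']).as_matrix()
print('tool rel port (x,y,h) mm',(((o['tool_pos']-O)@RT)*[1000,1000,-1000]).round(2),'F tool',(R.T@(o['wrist_force']-[0,0,-2.8])).round(1),'M tool',(R.T@o['wrist_torque']).round(2),'turn',np.degrees(Ro.from_matrix(R.T@RT).as_rotvec()).round(2),'w',round(o['width'],4),o['time'])
E
python3 st.py
```

```text
time: 15.2
tool_pos: [0.5301, 0.2372, 0.1382]
ee_rot: [-2.873, 0.454, 2.739]
wrist_force: [0.2, -0.5, -2.4]
width: 0.0258
finger_force: 30.0
tool rel port (x,y,h) mm [ 0.51  0.26 71.91] F tool [-0.5 -0.4 -0.1] M tool [-0.25  0.48  0.01] turn [ 0.01 -0.04  0.04] w 0.0258 15.2
```

```bash
python3 -m crank '[[0.9,[-0.0003,-0.0002,0.002],[0,0,0]],[0.9,[0,0,0.002],[0,0,0]],[0.9,[0,0,0.002],[0,0,0]],[0.9,[0,0,0],[0,0,0]],[0.9,[0,0,0],[0,0,0]]]'; python3 st.py
```

```text
time: 15.7
tool_pos: [0.5319, 0.2345, 0.1331]
ee_rot: [-2.872, 0.454, 2.739]
wrist_force: [0.2, -0.6, -3.7]
width: 0.026
finger_force: 30.0
tool rel port (x,y,h) mm [3.300e-01 5.000e-02 6.584e+01] F tool [ 0.1 -0.2  1.1] M tool [-0.27  0.44  0.11] turn [ 0.01 -0.04  0.05] w 0.026 15.7
```

```bash
python3 -m crank '[[0.9,[0,0,0.0015],[0,0,0]],[0.9,[0,0,0.0015],[0,0,0]],[0.9,[0,0,0.0015],[0,0,0]],[0.9,[0,0,0.0015],[0,0,0]],[0.9,[0,0,0],[0,0,0]],[0.9,[0,0,0],[0,0,0]]]'; python3 st.py
```

```text
time: 16.3
tool_pos: [0.5336, 0.2325, 0.129]
ee_rot: [-2.874, 0.454, 2.739]
wrist_force: [-5.2, 1.9, 4.4]
width: 0.0256
finger_force: 30.0
tool rel port (x,y,h) mm [ 0.08  0.19 60.99] F tool [ 1.8 -2.7 -8.5] M tool [0.27 0.76 0.01] turn [ 0.07 -0.03  0.01] w 0.0256 16.3
```

```bash
python3 -m crank '[[0.9,[0,0,0.0015],[0,0,0]],[0.9,[0,0,0.0015],[0,0,0]],[0.9,[0,0,0.0015],[0,0,0]],[0.9,[0,0,0],[0,0,0]],[0.9,[0,0,0],[0,0,0]]]'; python3 st.py
```

```text
time: 16.8
tool_pos: [0.5349, 0.2296, 0.1233]
ee_rot: [-2.871, 0.454, 2.74]
wrist_force: [-0.4, -1.0, -0.8]
width: 0.0259
finger_force: 30.0
tool rel port (x,y,h) mm [ 0.42 -0.25 54.48] F tool [-0.9 -1.5 -1.4] M tool [ 0.04  0.35 -0.01] turn [-0.07 -0.05  0.07] w 0.0259 16.8
```

```bash
python3 -m crank '[[0.9,[0,0,0.0015],[0,0,0]],[0.9,[0,0,0.0015],[0,0,0]],[0.9,[0,0,0],[0,0,0]],[0.9,[0,0,0],[0,0,0]]]'; python3 st.py
```

```text
time: 17.2
tool_pos: [0.5354, 0.2288, 0.1218]
ee_rot: [-2.872, 0.454, 2.739]
wrist_force: [-5.7, -0.1, 3.9]
width: 0.026
finger_force: 30.0
tool rel port (x,y,h) mm [ 0.34 -0.36 52.71] F tool [ 1.7 -4.5 -7.4] M tool [0.84 0.82 0.  ] turn [-0.03 -0.05  0.03] w 0.026 17.2
```

```bash
python3 -m crank '[[0.9,[0.0002,-0.0005,0.001],[0,0,0]],[0.9,[0,0,0.001],[0,0,0]],[0.9,[0,0,0],[0,0,0]],[0.9,[0,0,0],[0,0,0]]]'; python3 st.py
```

```text
time: 17.6
tool_pos: [0.5356, 0.2284, 0.1212]
ee_rot: [-2.874, 0.454, 2.738]
wrist_force: [-7.2, 2.5, 7.8]
width: 0.026
finger_force: 30.0
tool rel port (x,y,h) mm [ 0.33 -0.46 51.97] F tool [  2.2  -3.9 -12.3] M tool [ 0.93  0.99 -0.01] turn [ 0.06 -0.04  0.  ] w 0.026 17.6
```

```bash
python3 -m crank '[[0.9,[0.0003,-0.0005,0.001],[0,0,0]],[0.9,[0,0,0.001],[0,0,0]],[0.9,[0,0,0],[0,0,0]],[0.9,[0,0,0],[0,0,0]]]'; python3 st.py
python3 - <<'E'
from port import *
from bench import vision
w=vision.snapshot('wrist'); cv2.imwrite('pics/w7.png',w['color'][:,:,::-1])
W=cloud(w); q=(W-O)@RT; q[...,2]*=-1
# collar ring bottom / dial height for home check
d=q[(np.abs(q[...,0]-.05)<.01)&(np.abs(q[...,1])<.01)]; d=d[(d[:,2]>.03)&(d[:,2]<.1)]; print('dial face h (74 expected home)',np.median(d[:,2]).round(4),len(d))
E
```

```text
time: 18.0
tool_pos: [0.5357, 0.2282, 0.1212]
ee_rot: [-2.876, 0.455, 2.737]
wrist_force: [-10.2, 4.2, 13.5]
width: 0.0259
finger_force: 30.0
tool rel port (x,y,h) mm [ 0.19 -0.5  51.86] F tool [  2.7  -5.2 -18.8] M tool [ 1.2   1.31 -0.02] turn [ 0.19 -0.02 -0.06] w 0.0259 18.0
dial face h (74 expected home) 0.0721 2302
```

View pics/w7.png

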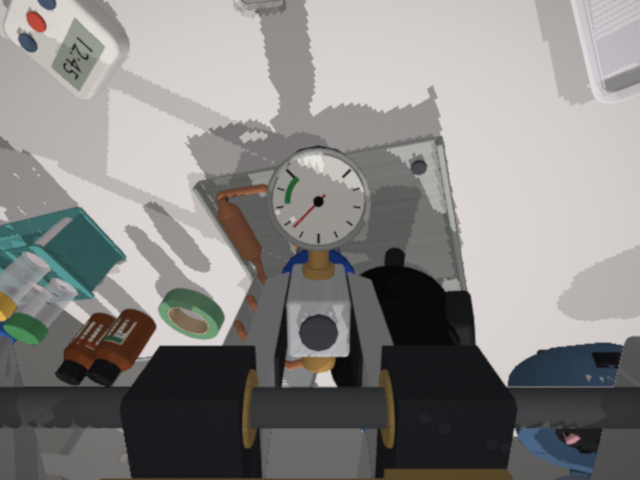

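The dial centre is at (318,202). The red needle points to (295,226), about 180° on from rest, and the green band is at (290,190). So it is snapped on but about 1 mm short of home, with a lateral load of about 6 N. I null the side load and measure the needle numerically.

```bash
cat > nd.py <<'E'
from port import *
from bench import vision
def ang(s,c,r):
    H=hsv(s); v,u=np.mgrid[:480,:640]; d=np.hypot(u-c[0],v-c[1])
    m=((H[...,0]<8)|(H[...,0]>172))&(H[...,1]>110)&(d<r)&(d>r*.25)
    g=(H[...,0]>50)&(H[...,0]<85)&(H[...,1]>90)&(d<r)
    f=lambda k:np.degrees(np.arctan2((u[k]-c[0]).mean(),-(v[k]-c[1]).mean()))%360
    return m.sum(),f(m).round(1),'green',f(g).round(1)
print('rest',ang(pickle.load(open('w5.pkl','rb')),(239,177),20))
print('now',ang(vision.snapshot('wrist'),(318,202),42))
E
python3 -m crank '[[0.9,[0.0004,-0.0007,0],[0,0,0]],[0.9,[0.0003,-0.0006,0],[0,0,0]],[0.9,[0,0,0],[0,0,0]],[0.9,[0,0,0],[0,0,0]]]'; python3 st.py; python3 nd.py
```

```text
time: 18.45
tool_pos: [0.5355, 0.2281, 0.1212]
ee_rot: [-2.879, 0.456, 2.738]
wrist_force: [-8.6, 4.4, 12.1]
width: 0.0255
finger_force: 30.0
tool rel port (x,y,h) mm [ 0.31 -0.71 51.92] F tool [  2.1  -3.9 -17.2] M tool [0.57 1.03 0.02] turn [ 0.34  0.06 -0.06] w 0.0255 18.45
rest (np.int64(0), np.float64(nan), 'green', np.float64(290.1))
now (np.int64(39), np.float64(222.6), 'green', np.float64(293.8))nd.py:7: RuntimeWarning: Mean of empty slice.
  f=lambda k:np.degrees(np.arctan2((u[k]-c[0]).mean(),-(v[k]-c[1]).mean()))%360
  ret = ret.dtype.type(ret / rcount)
```

```bash
cat > tilt.py <<'E'
from port import *
from bench import vision, robot
w=vision.snapshot('wrist'); pickle.dump(w,open('w8.pkl','wb')); W=cloud(w); v,u=np.mgrid[:480,:640]
def plane(P):
    P=P[~np.isnan(P[:,0])]
    for _ in range(4):
        c=P.mean(0); n=np.linalg.svd(P-c,full_matrices=False)[2][2]; n*=np.sign(n[2]); e=(P-c)@n; P=P[np.abs(e)<max(2*e.std(),3e-4)]
    return n,c,e.std(),len(P)
nd,cd,sd,kd=plane(W[np.hypot(u-318,v-202)<40])
P=W.reshape(-1,3); B=P[(np.abs(P[:,2])<.006)&(P[:,0]>.3)&(P[:,0]<.6)]; nb=plane(B)
R=Ro.from_euler('xyz',robot.get_obs()['ee_rot']).as_matrix()
a=lambda n:(n@RT[:,0],n@RT[:,1])
print('dial n',nd.round(4),'dev from D in RT x,y deg',np.degrees(a(nd)),'tool dev',np.degrees(a(-R[:,2])),sd,kd,'dial centre',((cd-O)@RT).round(4))
print('bench n',nb[0].round(4),nb[2:],'z',nb[1][2])
q=P[((P>(.48,.06,.011))&(P<(.72,.3,.03))).all(1)]; r=cv2.minAreaRect((q[:,:2]*1000).astype(np.float32)); print(len(q),np.round(r[0],1),np.round(r[1],1),round(r[2],2))
E
python3 tilt.py
```

```text
dial n [-0.2854  0.4069  0.8677] dev from D in RT x,y deg [-0.11211636 -0.20527615] tool dev [ 0.05871951 -0.34100167] 0.0005246615550999023 4407 dial centre [ 0.0487 -0.001  -0.0721]
bench n [ 1.7e-03 -8.0e-04  1.0e+00] (np.float64(0.0005102656819882312), 98946) z -0.0003896803263624366
17053 [585.2 184.6] [190.2 143.3] 79.83
```

```bash
python3 -m crank '[[0.9,[0.0005,-0.001,0],[0,0,0]],[0.9,[0.0005,-0.001,0],[0,0,0]],[0.9,[0,0,0],[0,0,0]],[0.9,[0,0,0],[0,0,0]]]'; python3 st.py; python3 nd.py 2>/dev/null | tail -1;  python3 tilt.py | head -1
```

```text
time: 18.95
tool_pos: [0.5351, 0.2278, 0.1213]
ee_rot: [-2.883, 0.458, 2.738]
wrist_force: [-5.3, 6.8, 8.7]
width: 0.0258
finger_force: 30.0
tool rel port (x,y,h) mm [ 0.51 -1.18 51.99] F tool [  1.6   0.5 -14.2] M tool [-0.23  0.59 -0.02] turn [ 0.56  0.16 -0.07] w 0.0258 18.95
now (np.int64(37), np.float64(217.5), 'green', np.float64(293.9))
dial n [-0.2897  0.4034  0.868 ] dev from D in RT x,y deg [ 0.01283418 -0.49850145] tool dev [ 0.16097073 -0.56066113] 0.000505485706900156 4354 dial centre [ 0.0489 -0.0015 -0.0721]
```

```bash
python3 -m crank '[[0.9,[0,0.0007,0.0005],[0.8,0,0]],[0.9,[0,0.0007,0.0005],[0.8,0,0]],[0.9,[0,0,0],[0,0,0]],[0.9,[0,0,0],[0,0,0]]]'; python3 st.py; python3 nd.py 2>/dev/null | tail -1
python3 -m crank '[[0.9,[0,0.0007,0],[0.8,0,0]],[0.9,[0,0.0007,0],[0.8,0,0]],[0.9,[0,0,0],[0,0,0]],[0.9,[0,0,0],[0,0,0]]]'; python3 st.py; python3 nd.py 2>/dev/null | tail -1
```

```text
time: 19.45
tool_pos: [0.536, 0.2288, 0.1208]
ee_rot: [-2.854, 0.458, 2.738]
wrist_force: [-6.1, 7.2, 11.3]
width: 0.0257
finger_force: 30.0
tool rel port (x,y,h) mm [ 0.34  0.13 51.67] F tool [  1.3  -0.6 -16.9] M tool [ 0.06  0.73 -0.03] turn [-1.05  0.17 -0.09] w 0.0257 19.45
now (np.int64(41), np.float64(233.2), 'green', np.float64(294.1))
time: 19.9
tool_pos: [0.5367, 0.2298, 0.1203]
ee_rot: [-2.826, 0.458, 2.738]
wrist_force: [-6.0, 6.7, 10.3]
width: 0.026
finger_force: 30.0
tool rel port (x,y,h) mm [ 0.27  1.49 51.46] F tool [  1.5  -1.1 -15.8] M tool [ 0.09  0.64 -0.09] turn [-2.66  0.18 -0.08] w 0.026 19.9
now (np.int64(42), np.float64(242.1), 'green', np.float64(293.8))
```

Turning about tool x raises the needle (217° to 242°), so the tilt was holding it off. I carry on that way.

```bash
python3 -m crank '[[0.9,[0,0.0008,0.0002],[0.9,0,0]],[0.9,[0,0.0008,0.0002],[0.9,0,0]],[0.9,[0,0,0],[0,0,0]],[0.9,[0,0,0],[0,0,0]]]'; python3 st.py; python3 nd.py 2>/dev/null | tail -1
python3 -m crank '[[0.9,[-0.0007,0,0.0002],[0,0.8,0]],[0.9,[-0.0007,0,0.0002],[0,0.8,0]],[0.9,[0,0,0],[0,0,0]],[0.9,[0,0,0],[0,0,0]]]'; python3 st.py; python3 nd.py 2>/dev/null | tail -1
```

```text
time: 20.35
tool_pos: [0.5376, 0.2309, 0.1198]
ee_rot: [-2.795, 0.458, 2.738]
wrist_force: [-6.3, 7.3, 12.4]
width: 0.026
finger_force: 30.0
tool rel port (x,y,h) mm [ 0.22  2.97 51.25] F tool [  1.   -1.9 -17.9] M tool [0.26 0.75 0.01] turn [-4.47  0.18 -0.1 ] w 0.026 20.35
now (np.int64(39), np.float64(246.4), 'green', np.float64(294.0))
time: 20.8
tool_pos: [0.5388, 0.2303, 0.1202]
ee_rot: [-2.8, 0.432, 2.727]
wrist_force: [-6.1, 7.2, 13.9]
width: 0.0258
finger_force: 30.0
tool rel port (x,y,h) mm [-1.15  2.92 50.96] F tool [  0.8  -2.3 -19. ] M tool [ 0.18  0.83 -0.02] turn [-4.44 -1.44 -0.19] w 0.0258 20.8
now (np.int64(41), np.float64(259.9), 'green', np.float64(294.0))
```

```bash
python3 -m crank '[[0.9,[-0.0007,0,0],[0,0.8,0]],[0.9,[-0.0007,0,0],[0,0.8,0]],[0.9,[0,0,0],[0,0,0]],[0.9,[0,0,0],[0,0,0]]]'; python3 st.py; python3 nd.py 2>/dev/null | tail -1
python3 -m crank '[[0.9,[-0.0007,0,0],[0,0.8,0]],[0.9,[-0.0007,0,0],[0,0.8,0]],[0.9,[0,0,0],[0,0,0]],[0.9,[0,0,0],[0,0,0]]]'; python3 st.py; python3 nd.py 2>/dev/null | tail -1
```

```text
time: 21.25
tool_pos: [0.5398, 0.2297, 0.1205]
ee_rot: [-2.804, 0.405, 2.717]
wrist_force: [-6.3, 8.1, 12.3]
width: 0.0256
finger_force: 30.0
tool rel port (x,y,h) mm [-2.36  2.89 50.75] F tool [  2.4  -1.3 -18. ] M tool [ 0.09  0.73 -0.03] turn [-4.45 -3.06 -0.24] w 0.0256 21.25
now (np.int64(45), np.float64(265.2), 'green', np.float64(293.7))
time: 21.7
tool_pos: [0.5408, 0.2293, 0.1213]
ee_rot: [-2.808, 0.379, 2.706]
wrist_force: [-6.8, 7.2, 12.8]
width: 0.026
finger_force: 30.0
tool rel port (x,y,h) mm [-3.69  2.82 50.96] F tool [  2.8  -2.4 -18.1] M tool [ 0.21  0.96 -0.02] turn [-4.45 -4.67 -0.31] w 0.026 21.7
now (np.int64(39), np.float64(253.2), 'green', np.float64(293.6))
```

```bash
python3 - <<'E'
from port import *
for e in ([-2.804,.405,2.717],[-2.8,.432,2.727],[-2.795,.458,2.738]):
    z=-Ro.from_euler('xyz',e).as_matrix()[:,2]; print('tilt',np.degrees(np.arccos(z[2])),'az',np.arctan2(z[1],z[0]))
R=Ro.from_euler('xyz',[-2.808,.379,2.706]).as_matrix()
for az in (1.95,2.0,2.05):
    d=axis(az); z=R.T@(-d); print(az,'turn needed about tool x,y deg',np.degrees([-z[1],z[0]]).round(2))
E
python3 tilt.py | head -1
```

```text
tilt 29.86242961676852 az 1.9892363416429322
tilt 31.167213280507017 az 2.0229982207218518
tilt 32.477464404677775 az 2.053072160399485
1.95 turn needed about tool x,y deg [ 0.95 -1.01]
2.0 turn needed about tool x,y deg [-0.17 -1.89]
2.05 turn needed about tool x,y deg [-1.33 -2.73]
dial n [-0.1738  0.4441  0.8789] dev from D in RT x,y deg [-4.92494171  4.53750175] tool dev [-4.66376128  4.42529966] 0.0005038971312951669 4378 dial centre [ 0.0428  0.0047 -0.075 ]
```

The best needle reading came at a tilt of 29.9° and an azimuth of about 1.99. So the port's true azimuth is near 2.0, as my first cap fit gave. I go to that axis.

```bash
python3 -m crank '[[0.9,[0.0009,-0.0001,0],[-0.1,-1,0]],[0.9,[0.0008,-0.0001,0.0005],[-0.1,-0.9,0]],[0.9,[0,0,0],[0,0,0]],[0.9,[0,0,0],[0,0,0]]]'; sed -i 's/AZ=2.178/AZ=2.0/' port.py; python3 st.py; python3 nd.py 2>/dev/null | tail -1
python3 -m crank '[[0.9,[-0.0003,0.0007,0],[0.8,0.3,0]],[0.9,[0,0,0],[0,0,0]],[0.9,[0,0,0],[0,0,0]]]'; python3 st.py; python3 nd.py 2>/dev/null | tail -1
```

```text
time: 22.2
tool_pos: [0.5393, 0.2297, 0.1205]
ee_rot: [-2.807, 0.41, 2.719]
wrist_force: [-7.6, 8.1, 13.1]
width: 0.0256
finger_force: 30.0
tool rel port (x,y,h) mm [ 0.51 -1.2  50.93] F tool [  3.1  -2.1 -19.1] M tool [ 0.27  0.91 -0.01] turn [ 0.04  0.03 -2.24] w 0.0256 22.2
now (np.int64(45), np.float64(266.7), 'green', np.float64(294.3))
time: 22.55
tool_pos: [0.5399, 0.2301, 0.1205]
ee_rot: [-2.793, 0.405, 2.717]
wrist_force: [-7.2, 8.5, 13.9]
width: 0.0258
finger_force: 30.0
tool rel port (x,y,h) mm [ 0.18 -0.51 51.03] F tool [  2.7  -2.1 -19.7] M tool [0.32 0.99 0.04] turn [-0.77 -0.31 -2.25] w 0.0258 22.55
now (np.int64(44), np.float64(262.7), 'green', np.float64(293.9))
```

```bash
python3 -m crank '[[0.9,[0.0006,-0.0009,0],[-0.7,-0.3,0]],[0.9,[0.0003,-0.0009,0],[-0.7,0,0]],[0.9,[0,0,0],[0,0,0]],[0.9,[0,0,0],[0,0,0]]]'; python3 st.py; python3 nd.py 2>/dev/null | tail -1
python3 -m crank '[[0.9,[-0.0004,0,0],[0,0.6,0]],[0.9,[0,0,0],[0,0,0]],[0.9,[0,0,0],[0,0,0]]]'; python3 st.py; python3 nd.py 2>/dev/null | tail -1
```

```text
time: 23.0
tool_pos: [0.539, 0.2291, 0.1208]
ee_rot: [-2.819, 0.411, 2.719]
wrist_force: [-5.1, 8.0, 13.3]
width: 0.0262
finger_force: 30.0
tool rel port (x,y,h) mm [ 0.55 -1.89 51.03] F tool [  0.8  -0.8 -18.6] M tool [-0.01  0.7   0.02] turn [ 0.72  0.09 -2.27] w 0.0262 23.0
now (np.int64(42), np.float64(263.5), 'green', np.float64(294.2))
time: 23.35
tool_pos: [0.5394, 0.2289, 0.121]
ee_rot: [-2.82, 0.402, 2.715]
wrist_force: [-4.8, 7.2, 13.5]
width: 0.0255
finger_force: 30.0
tool rel port (x,y,h) mm [ 1.000e-02 -1.930e+00  5.102e+01] F tool [  0.4  -1.4 -18.4] M tool [ 0.08  0.67 -0.01] turn [ 0.71 -0.51 -2.27] w 0.0255 23.35
now (np.int64(42), np.float64(262.2), 'green', np.float64(294.3))
```

```bash
python3 -m crank '[[0.9,[0.0006,0.0003,0],[0.4,-0.6,0]],[0.9,[0.0003,0.0003,0],[0.3,-0.4,0]],[0.9,[0,0,0],[0,0,0]],[0.9,[0,0,0],[0,0,0]]]'; python3 st.py; python3 nd.py 2>/dev/null | tail -1
python3 -m crank '[[0.9,[0,0,0.001],[0,0,0]],[0.9,[0,0,0],[0,0,0]],[0.9,[0,0,0],[0,0,0]]]'; python3 st.py; python3 nd.py 2>/dev/null | tail -1
```

```text
time: 23.8
tool_pos: [0.5391, 0.2297, 0.1204]
ee_rot: [-2.805, 0.419, 2.721]
wrist_force: [-4.0, 7.3, 12.6]
width: 0.0258
finger_force: 30.0
tool rel port (x,y,h) mm [ 0.78 -1.29 50.98] F tool [ -0.2  -0.8 -17.5] M tool [ 0.04  0.62 -0.07] turn [-0.02  0.51 -2.26] w 0.0258 23.8
now (np.int64(45), np.float64(265.2), 'green', np.float64(294.1))
time: 24.15
tool_pos: [0.5391, 0.2296, 0.1204]
ee_rot: [-2.806, 0.418, 2.721]
wrist_force: [-6.2, 9.1, 15.0]
width: 0.0256
finger_force: 30.0
tool rel port (x,y,h) mm [ 0.69 -1.32 50.94] F tool [  1.3  -1.2 -20.8] M tool [ 0.26  0.84 -0.02] turn [ 0.03  0.5  -2.29] w 0.0256 24.15
now (np.int64(46), np.float64(266.3), 'green', np.float64(294.1))
```

Run:
```python
from port import *
from bench import vision
w=vision.snapshot('wrist'); pickle.dump(w,open('w9.pkl','wb'))
for f,c,r in (('w5',(239,177),20),('w9',(318,202),44)):
    s=pickle.load(open(f+'.pkl','rb')); I=s['color'].astype(int); v,u=np.mgrid[:480,:640]
    # dial centre: bright face ellipse
    b=(I.min(2)>120)&(np.hypot(u-c[0],v-c[1])<r*1.15); e=cv2.fitEllipse(cv2.convexHull(np.c_[u[b],v[b]].astype(np.int32)))
    m=(I[...,0]-I[...,1:].max(2)>25)&(np.hypot(u-c[0],v-c[1])<r*.9)
    g=(I[...,1]-I[...,[0,2]].max(2)>15)&(np.hypot(u-c[0],v-c[1])<r)
    wt=(I[...,0]-I[...,1:].max(2))[m]; p=np.c_[u[m],v[m]]; k=(p*wt[:,None]).sum(0)/wt.sum()
    ln=cv2.fitLine(p.astype(np.float32),cv2.DIST_L2,0,.01,.01).ravel()
    a=lambda d:np.degrees(np.arctan2(d[0],-d[1]))%360
    dd=ln[:2]*np.sign(ln[:2]@(k-np.array(e[0])))
    print(f,'centre',np.round(e[0],1),np.round(e[1],1),'red n',m.sum(),'line',a(dd).round(1),'centroid',a(k-np.array(e[0])).round(1),'green',a(np.array([u[g].mean(),v[g].mean()])-e[0]).round(1),np.percentile([a((x-e[0][0],y-e[0][1])) for x,y in zip(u[g],v[g])],[3,97]).round(0))
```

```text
w5 centre [238.5 177.2] [44.4 45.5] red n 31 line 42.2 centroid 35.3 green 295.1 [271. 316.]
w9 centre [318.1 197.8] [91.7 99.9] red n 94 line 264.0 centroid 253.4 green 287.6 [263. 312.]
```

By line fit the needle has turned 229° (4.0 rad) from rest and stands at the edge of the green band (263–312°). The tool no longer advances under 21 N, so the coupler is fully home. Last check of steadiness, the cap and the tubes.

```bash
python3 -m crank '[[0.9,[0,0,0],[0,0,0]],[0.9,[0,0,0],[0,0,0]],[0.9,[0,0,0],[0,0,0]],[0.9,[0,0,0],[0,0,0]],[0.9,[0,0,0],[0,0,0]],[0.9,[0,0,0],[0,0,0]]]'; python3 st.py
python3 - <<'E'
from port import *
from bench import vision
w=vision.snapshot('wrist'); I=w['color'].astype(int); v,u=np.mgrid[:480,:640]
m=(I[...,0]-I[...,1:].max(2)>25)&(np.hypot(u-318,v-198)<40); l=cv2.fitLine(np.c_[u[m],v[m]].astype(np.float32),cv2.DIST_L2,0,.01,.01).ravel(); print('needle line',np.degrees(np.arctan2(-l[0],l[1]))%360)
s=vision.snapshot('side'); W=cloud(s);H=hsv(s)
m=(H[...,0]>105)&(H[...,0]<130)&(H[...,1]>170)&(W[...,0]>.38)&(W[...,0]<.56)&(W[...,1]>.34)&(W[...,1]<.56)&(W[...,2]<.06)
print('cap',m.sum(),np.nanmedian(W[m],0).round(3),W[m].max(0).round(3))
print('blue tube top',np.nanmedian(W[289:292,410:413].reshape(-1,3),0).round(3))
E
```

```text
time: 24.85
tool_pos: [0.5391, 0.2296, 0.1204]
ee_rot: [-2.806, 0.418, 2.721]
wrist_force: [-6.6, 9.2, 16.0]
width: 0.0258
finger_force: 30.0
tool rel port (x,y,h) mm [ 0.72 -1.32 50.92] F tool [  1.3  -1.5 -21.9] M tool [ 0.27  0.83 -0.08] turn [ 0.03  0.5  -2.29] w 0.0258 24.85
needle line 264.06537
cap 95 [0.46  0.451 0.021] [0.553 0.466 0.028]
blue tube top [ 0.519 -0.144  0.114]
```

Everything is steady: the needle is unchanged, the cap is lying in the tray and the blue tube is still standing. I hand the job in.

```bash
python3 -c "
from bench import robot
print(robot.close_job())"
```

```text
the job is handed in; nothing more can be done
None
```

The job is handed in at about 25 s on the robot's clock: the dust cap lies in the tray, and the gauge is snapped on and held home at about 22 N, with the needle at about 4.0 rad at the start of the green band.

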